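Ready a dose shelf: thermometer in the block, label holder behind the lip

ROBOT

A 6-joint arm with a two-finger parallel gripper is mounted at the origin on the work surface. World frame = base frame: x ahead of the robot, y to its left, z up, the work surface at z = 0. Lengths are in m, angles in rad, forces in N, time in s.
With the tool pointing down it reaches from about 0.3 to 0.875 m from the base axis. Payload 6.4 kg.
Tool frame: the origin (TCP) lies at the very end of the fingers, on their centre line; the grasp point (between the pads) lies 19 mm behind it (ctrl.tcp_to_grasp is the distance from the TCP to the grasp point, in m); z points along the fingers, y is the direction in which the jaws open and shut (so a half turn about z gives the same grasp; the last joint's range is limited). The gripper opens to 85 mm and grips with 20 to 120 N. Pads are 22 mm wide; open, the fingers measure 114 mm over their backs; the gripper's body (76 mm by 85 mm) begins 54 mm behind the grasp point. The pads swing forward as they close: fully open they stand 13 mm farther back than shut.
Start: joints at [-1.418, 0.181, 1.607, -0, 1.354, -0.206], TCP at [0.202, -0.538, 0.231] pointing down, gripper open.
Joint ranges: [-2.99, 2.99], [-0.89, 2.07], [0.3, 2.58], [-1.14, 4.28], [0, 2.63], [-3.12, 3.12]. Speed limits (rad/s): [2.57, 2.57, 3.01, 3.14, 3.14, 3.14].

INTERFACE

Orientations are given as a unit quaternion [w, x, y, z].
In Python, from bench import ctrl gives the robot as it stands. The module is installed in compiled form; this text tells all that it offers.
- The arm moves only by the tool drive_tool, never from a script. Its argument "deltas" is a list of rows, each an object with "slide": the shift along the tool's x, y, z as a fraction of full scale, a list of three; "delta_rot": the turn, a rotation vector about the tool's x, y, z as a fraction of full scale, a list of three; "hand": the opening, from 0 (shut) to 1 (fully open). In form: [{"slide": [tx, ty, tz], "delta_rot": [wx, wy, wz], "hand": hand}, ...]. A call has exactly 5 rows; each row shifts and turns the commanded pose from where the row before left it, along the tool's axes as they then stand; what a row does not reach is not made up. Full scale, the value 1, is 50 mm for a shift and 180 degrees for a turn. A row lasts 1/8 s, in which the tool goes at most 62.5 mm and 10.7 degrees, less where a joint would pass 70% of its speed; a pose out of reach is approached as far as the arm can. A call with a number of a shift or a turn outside -1 to 1 is refused whole. A call with a gripper value outside its range is refused whole. The fingers move at their own pace and stop on an object; the grip force is fixed at half the most. Time passes only in rows, so rows that do not move let the fingers close, or fill a call up. It gives the time, the measured TCP pose, the force and the opening at its end, in the units of the state.
- ctrl.get_obs(): the state, without advancing time (a new reading comes with each control period).
- ctrl.camera(name): name is "scene" or "top" or "wrist"; returns a dict with "frame" (480x640x3 uint8, red, green, blue), "mtx" (3x3 intrinsics, pixels), "R" (3x3) and "t" (3): a world point X has camera coordinates R X + t. Camera axes: x right, y down, z forward; pixel columns grow to the right and rows downward; lengths in m; the calibration is good to about 2 mm. The wrist camera is an equidistant fisheye: a pixel r from the principal point sees the ray r / f radians off the axis. A picture is of the moment at which its call begins. There is no depth.
- ctrl.hand_in(): hands the job in, once; it reports no verdict.
The state is a dict: "time_s": time; "q": joint angles; "dq": joint speeds; "joint_efforts": joint torques, N m; "eef_pos": TCP position; "eef_rot": TCP orientation; "wrist_force": force on the tool from outside, world axes, zero at the start; "torque": the same for the moment, N m; "opening": opening from 0.0 (shut) to 1.0 (fully open).
Only numpy, scipy, OpenCV 4.12 (cv2) and the standard library are available. Lean on these libraries where they do the work, as an engineer would, in place of code of your own. Each camera call takes 0.05 s, during which the arm holds its last target.

TASK

Get the dose shelf ready for a new batch: move the pin thermometer from its stand into the hole of the metal block on the shelf, all the way down, and let go of it. Then take the label holder from its stand and push its tongue down behind the shelf's front lip, straight in front of the block with the label facing out, until it bottoms. Finish still holding it there, pressed firmly down, and leave the shelf's bottles standing.

Things in the scene. Friction and masses are not known exactly. Their poses are not given: they have to be found in the camera images.
- rack: Low fixed stainless bench shelf, 400 mm long (y), 220 deep (x), deck 45 mm above the counter. Along its front stands a lip 3 mm thick, top 69 mm above the counter. Origin: at counter level under the middle of the lip's inner face; x points to the shelf's rear, z up, so the lip fills x = -3 to 0 mm. Another holder is on the lip already, centred at y = +145 mm; it is fixed.
- strip (a joint): Bright sprung strip along the rear of the lip; value: metres it is pushed back (0 at rest, at most 0.008). At rest a 2 mm gap lies between lip and strip; from 6 mm below the lip's top the strip leans back 1 in 2, a mouth open from x = 0 to 9 mm at 8 mm above the lip's top. It presses with 1.6 N, plus 0.8 N per mm. Sliding a tongue in takes about 2 to 7 N, then it bottoms hard.
- seat: Rubber seat strip on the deck, the bottom of the channel behind the lip. Origin: on the deck straight above the shelf's origin (lip's inner face, middle of its length), axes as the shelf's. The seat's upper face is 2 mm above this origin: 47 mm above the counter, 22 mm below the lip's top.
- lip (a point): Middle of the shelf lip's top edge, at its inner (rear) face, 69 mm above the counter; axes as the shelf's.
- block: Plain aluminium block 50 x 50 x 60 mm, fixed on the shelf's deck, its centre 85 mm behind the lip's inner face, somewhere along the middle of the shelf. Origin: centre of its underside; axes as the shelf's.
- block_hole0 (a point): Centre of the mouth of the block's upright hole, in its top, 105 mm above the counter; the hole is 10 mm in diameter and 50 mm deep, with a 2 mm chamfer. z up.
- thermo: Pin thermometer, upright, about 50 g: steel stem 7 mm in diameter, 46 mm long, pointed tip, under a round grey head 24 mm in diameter and 44 mm tall (46 to 90 mm above the tip). Origin: tip of the stem; z up along the stem. At the start it stands in its stand, tip 6 mm above the counter.
- thermo_collar (a point): Centre of the underside of the thermometer's head, 46 mm above the stem's tip; it rests on the block's top when the thermometer is home.
- pin_stand: Grey plastic block 46 x 46 x 52 mm, fixed, in whose 11 mm hole the thermometer stands at the start, its head on the block's top. Origin: centre of its underside.
- holder: White label holder, upright, about 60 g: pocket 70 mm wide (y), 14 thick (x), 45 tall, paper label behind a clear front, over a tongue 54 wide, 4 thick, 25 long with a V-shaped foot (full thickness 2 mm up). Origin: middle of the tongue's foot; z up, x from label side to back. Pocket: x = -12 to +2, z = 25 to 70 mm; pinch it across its thickness. Home: origin 47 mm above the counter.
- label_face (a point): Middle of the holder's front (label) face, 12 mm in front of the tongue's mid-plane and 48 mm above its foot.
- card_stand: Grey plastic block 50 (x) by 90 (y) by 34 mm, fixed; the holder's tongue stands in its slot at the start, the pocket on the block's top, the tongue's foot 9 mm above the counter. Origin: centre of its underside; the label faces its -x side.
- bottle0: White dose bottle, 42 mm in diameter, 105 mm tall, loose on the shelf's deck; leave standing. Origin: centre of its underside.
- bottle1: White dose bottle, 42 mm in diameter, 105 mm tall, loose on the shelf's deck; leave standing. Origin: centre of its underside.
- bottle2: White dose bottle, 42 mm in diameter, 105 mm tall, loose on the shelf's deck; leave standing. Origin: centre of its underside.
- bottle3: White dose bottle, 42 mm in diameter, 105 mm tall, loose on the shelf's deck; leave standing. Origin: centre of its underside.
Mind the look-alikes: they are no part of the job. Leave any red look-alike of the thermo alone.

How it is judged:
On the way, in this order (a step that is already met when the one before it is completed fails the run):
1. the thermometer stands in the block's hole, its head on the block, released (horizontal distance between thermo_collar and block_hole0 below 0.004 m and z of thermo_collar in the frame of block_hole0 below 0.004 m and angle between thermo's own z axis and vertical below 0.1 rad and contact force between the fingers and thermo below 0.2 N), for 0.3 s.
2. the label holder is home behind the lip, in front of the block (z of holder in the frame of seat below 0.0045 m and x of holder in the frame of seat between 0 and 0.01 m and y of holder in the frame of block between -0.015 and 0.015 m and angle between holder's own z axis and vertical below 0.12 rad and angle between the y axis of holder and the y axis of rack, either way round below 0.12 rad and x of label_face in the frame of seat below 0 m), for 0.2 s.
At the end, for the whole second after the job is handed in: Thermometer released, upright, within 4 mm of home in the block's hole. Holder's foot within 2.5 mm of the seat behind the lip, centred on the block within 15 mm, upright and parallel to the lip within 0.12 rad, label out, held by the fingers and pressed on the seat with over 4 N. Bottles upright (all of step 1 and all of step 2 and contact force between holder and seat above 4 N and contact force between the fingers and holder above 3 N and linear speed of each of holder, thermo below 0.01 m/s and angle between each of bottle0, bottle1, bottle2, bottle3's own z axis and vertical below 0.2 rad); the arm keeps its last pose, push and grip.
It fails at once if a dose bottle on the shelf is knocked over (angle between any of bottle0, bottle1, bottle2, bottle3's own z axis and vertical above 0.6 rad).
It also fails if it takes over 53 s, if anything falls off the work surface, if the arm or the gripper's body presses on something with over 40 N, if the wrist force passes 120 N, or if a joint passes its speed limit or range.

## Working session

There is one attempt and no reset: what is moved stays moved. The work goes in short steps, Python scripts to look and compute and a tool call to move; the robot and the scene stay as the last step left them, time stands still between calls to the robot, and variables do not carry over. Pictures are saved under pics/ and viewed, and the job is handed in when it is done.

Besides the shell and the picture viewer there is one more tool, called after ">>>" as name(argument=value, ...) on one line, values as JSON. drive_tool: Moves the arm, as the interface text tells. Its arguments: {"type":"object","properties":{"deltas":{"type":"array","items":{"type":"object","properties":{"slide":{"type":"array","items":{"type":"number"}},"delta_rot":{"type":"array","items":{"type":"number"}},"hand":{"type":"number"}}}}},"required":["deltas"]}

```bash
mkdir -p pics
python3 - <<'E'
from bench import ctrl
import cv2
print(ctrl.get_obs(), ctrl.tcp_to_grasp)
for n in ["scene","top","wrist"]:
    c=ctrl.camera(n); cv2.imwrite(f"pics/{n}0.png",c["frame"][:,:,::-1]); print(n,c["mtx"].tolist(),c["R"].tolist(),c["t"].tolist())
E
```

```text
{'time_s': 0.0, 'q': array([-1.41830359e+00,  1.81542912e-01,  1.60802560e+00,  2.65417637e-05,
        1.35379515e+00, -2.06305039e-01]), 'dq': array([ 0.00127838, -0.00023554,  0.00040818,  0.00034159,  0.00237728,
        0.00010624]), 'joint_efforts': array([-1.21645164e-03, -4.44870079e+01, -3.51343346e+01, -2.99280682e-04,
        9.00823390e-03, -4.67820598e-05]), 'eef_pos': array([ 0.2018455 , -0.53781184,  0.2303746 ]), 'eef_rot': array([-8.84839286e-04,  9.83951258e-01,  1.78435248e-01,  3.67751693e-05]), 'wrist_force': array([-0.01238652, -0.48936277, -0.37746013]), 'torque': array([ 0.06792823, -0.02441094, -0.00856763]), 'opening': 1.0012357437206307} 0.0187
scene [[596.4708452732912, 0.0, 314.0936633881731], [0.0, 596.4708452732912, 240.95980330660626], [0.0, 0.0, 1.0]] [[-0.297858260650871, 0.9546016073477056, -0.004028375753908613], [0.6436964352845483, 0.19772870476095752, -0.7392957855388593], [-0.7049364196606691, -0.22279840789990168, -0.6733687798474667]] [0.18695247667362722, -0.3012974434418167, 1.5727774780050765]
top [[469.61159137892383, 0.0, 315.047041291346], [0.0, 469.61159137892383, 241.93533394084332], [0.0, 0.0, 1.0]] [[0.007007155370277583, -0.9992690523415863, 0.0375800586210959], [-0.9873883018062687, -0.012858097271020405, -0.15779420391985946], [0.15816207266519366, -0.03600042176026817, -0.9867566713244624]] [-0.03291353700649773, 0.5864104596661763, 1.0491946650089896]
wrist [[371.64829954431775, 0.0, 319.1114153831381], [0.0, 371.64829954431775, 241.36243777520482], [0.0, 0.0, 1.0]] [[0.35150313604705496, -0.9361856901438885, -0.001378012662756822], [-0.8891115903516196, -0.3342887108194298, 0.3126205970839092], [-0.29313158351071955, -0.10866191323778839, -0.9498770780264167]] [-0.5738668825385306, -0.04154756077726322, 0.38065172602358704]
```

View pics/scene0.png

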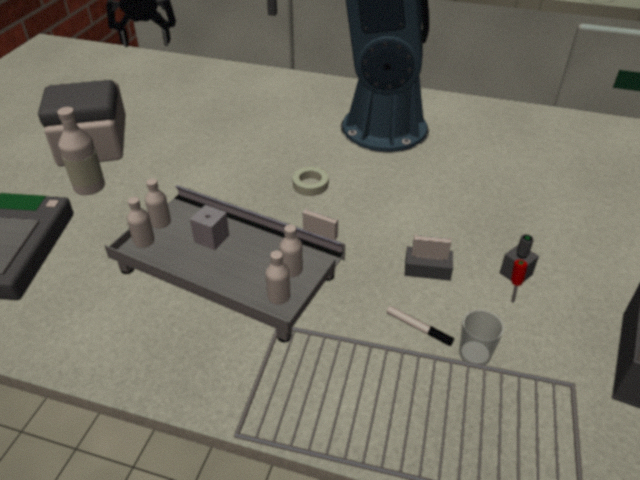

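View pics/top0.png

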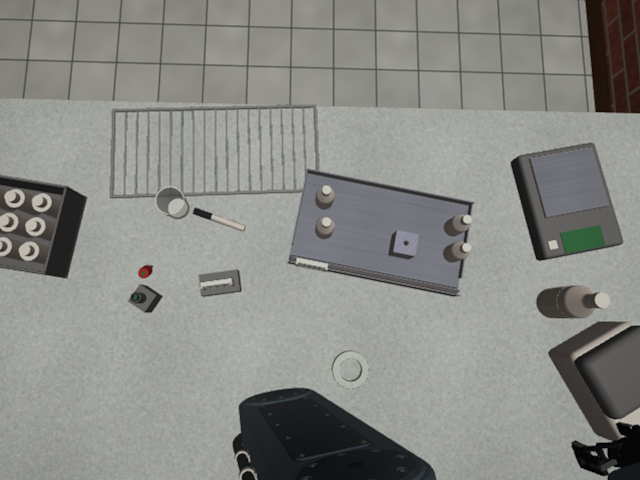

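View pics/wrist0.png

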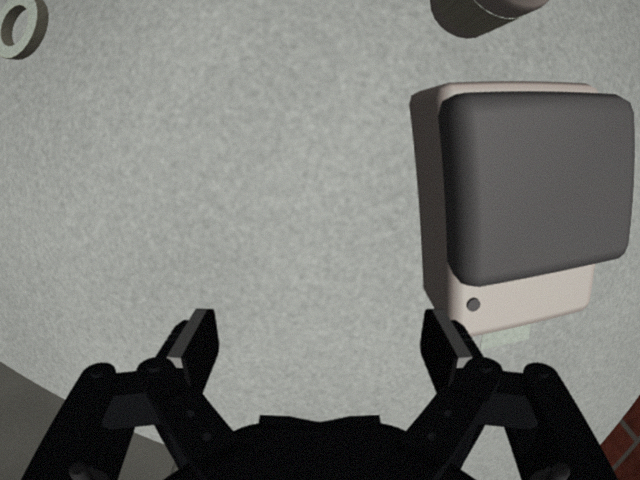

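```bash
cat > h.py <<'E'
import numpy as np, cv2, pickle
K={}
def load():
    return pickle.load(open('cams.pkl','rb'))
def ray(c,u,v):
    d=np.linalg.inv(c["mtx"])@[u,v,1]; R=c["R"]; 
    return -R.T@c["t"], (R.T@d)/np.linalg.norm(d)
def onz(c,u,v,z):
    o,d=ray(c,u,v); return o+d*(z-o[2])/d[2]
def tri(cs):
    A=np.zeros((3,3));b=np.zeros(3)
    for c,u,v in cs:
        o,d=ray(c,u,v);P=np.eye(3)-np.outer(d,d);A+=P;b+=P@o
    X=np.linalg.solve(A,b)
    return X,[np.linalg.norm((np.eye(3)-np.outer(ray(c,u,v)[1],ray(c,u,v)[1]))@(X-ray(c,u,v)[0])) for c,u,v in cs]
def crop(f,x0,y0,x1,y1,s,name):
    im=cv2.resize(f[y0:y1,x0:x1],None,fx=s,fy=s,interpolation=cv2.INTER_CUBIC)
    cv2.imwrite(name,im[:,:,::-1])
E
python3 - <<'E'
import cv2,pickle,numpy as np
from h import *
from bench import ctrl
d={n:ctrl.camera(n) for n in["scene","top"]}
pickle.dump(d,open('cams.pkl','wb'))
t=d['top']['frame'];s=d['scene']['frame']
crop(t,280,160,480,300,4,'pics/t_shelf.png')
crop(t,110,240,260,330,5,'pics/t_st.png')
crop(s,100,170,350,350,3,'pics/s_shelf.png')
crop(s,390,220,550,320,5,'pics/s_st.png')
E
```

```text
(no output)
```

View pics/t_shelf.png

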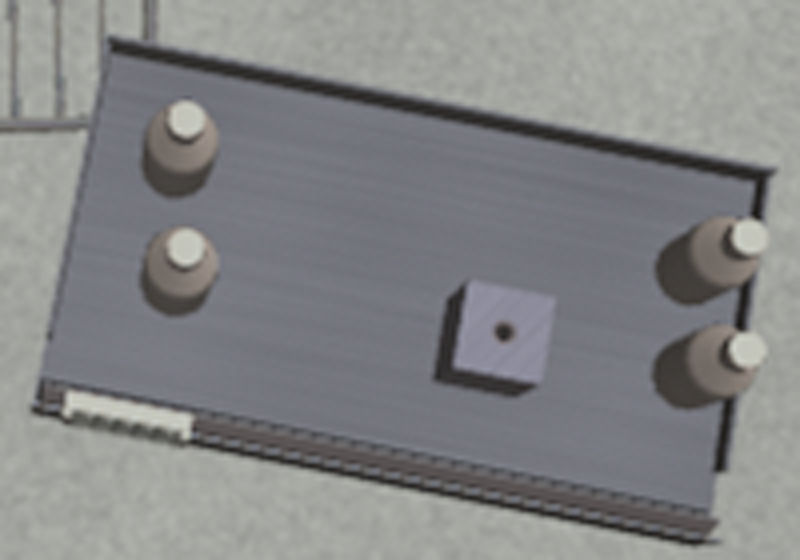

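View pics/t_st.png

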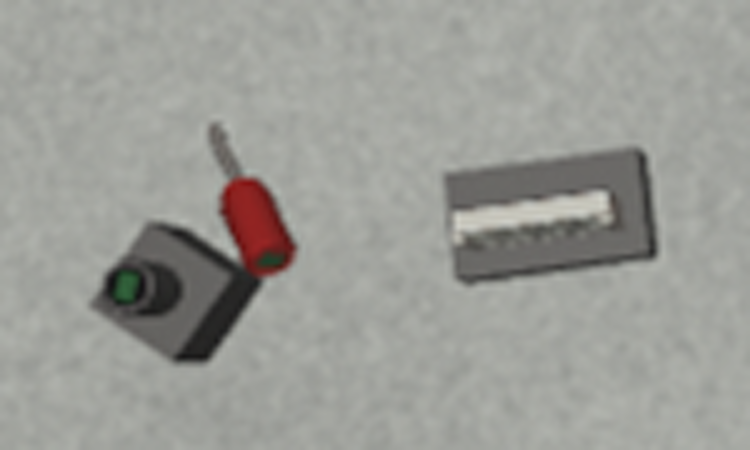

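View pics/s_shelf.png

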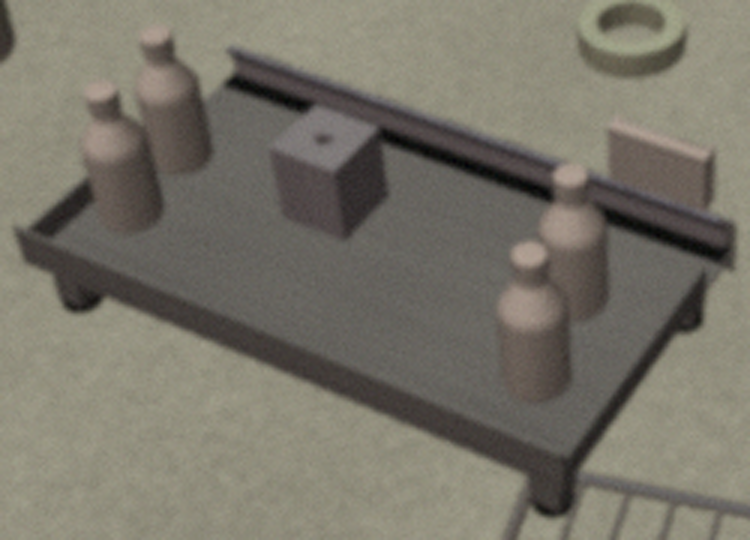

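View pics/s_st.png

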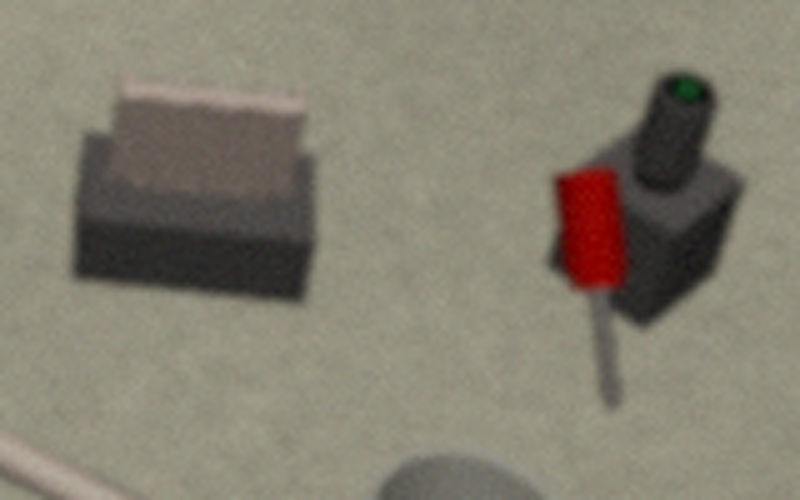

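Run:
```python
from h import *
d=load();T=d['top'];S=d['scene']
tp=lambda x,y,x0,y0,s:(T,(x+.5)/s-.5+x0,(y+.5)/s-.5+y0)
sp=lambda x,y,x0,y0,s:(S,(x+.5)/s-.5+x0,(y+.5)/s-.5+y0)
ts=lambda x,y:tp(x,y,280,160,4); tt=lambda x,y:tp(x,y,110,240,5)
ss=lambda x,y:sp(x,y,100,170,3); st=lambda x,y:sp(x,y,390,220,5)
def zz(n,p,z): print(n,onz(*p,z).round(4))
zz('hole T',ts(505,331),.105); zz('hole S',ss(323,139),.105); print(tri([ts(505,331),ss(323,139)]))
for p in [(470,281),(555,297),(540,385),(453,368)]: zz('blk',ts(*p),.105)
for p in [(318,105),(382,128),(343,165),(275,147)]: zz('blkS',ss(*p),.105)
zz('lipL',ts(35,410),.069);zz('lipR',ts(715,543),.069)
zz('lipL S',ss(735,228),.069);zz('lipR S',ss(230,52),.069)
zz('rearL',ts(112,40),.06);zz('rearR',ts(775,172),.06)
zz('thermo T',tt(127,288),.096);zz('thermo S',st(688,90),.096);print(tri([tt(127,288),st(688,90)]))
for p in [(155,222),(258,275),(180,360),(92,303)]: zz('pinst',tt(*p),.052)
for p in [(446,172),(645,150),(655,258),(465,280)]: zz('cardst',tt(*p),.034)
for p in [(453,210),(610,190),(613,215),(456,243)]: zz('holder top',tt(*p),.079)
for p in [(122,78),(305,95),(303,112),(120,97)]: zz('holder S',st(*p),.079)
zz('red S head top',st(585,175),.05); zz('red T',tt(272,260),.05); print(tri([st(585,172),tt(272,262)]),tri([st(612,403),tt(215,128)]))
```

```text
hole T [ 0.5791 -0.2273  0.105 ]
hole S [ 0.5842 -0.227   0.105 ]
(array([ 0.57995929, -0.22883369,  0.10096585]), [np.float64(0.0006431361811807221), np.float64(0.000643136181180718)])
blk [ 0.6071 -0.2082  0.105 ]
blk [ 0.5987 -0.2559  0.105 ]
blk [ 0.549  -0.2461  0.105 ]
blk [ 0.5579 -0.1977  0.105 ]
blkS [ 0.5536 -0.2448  0.105 ]
blkS [ 0.5631 -0.1954  0.105 ]
blkS [ 0.6038 -0.2042  0.105 ]
blkS [ 0.6004 -0.2528  0.105 ]
lipL [0.5361 0.0339 0.069 ]
lipR [ 0.4645 -0.3531  0.069 ]
lipL S [0.5499 0.0367 0.069 ]
lipR S [ 0.4776 -0.3534  0.069 ]
rearL [ 0.7575 -0.0078  0.06  ]
rearR [ 0.6839 -0.4013  0.06  ]
thermo T [0.4531 0.3625 0.096 ]
thermo S [0.4578 0.361  0.096 ]
(array([0.45333329, 0.36255982, 0.09276865]), [np.float64(0.001029358129885176), np.float64(0.0010293581298851378)])
pinst [0.4845 0.3669 0.052 ]
pinst [0.4611 0.3195 0.052 ]
pinst [0.4229 0.3519 0.052 ]
pinst [0.448  0.3925 0.052 ]
cardst [0.5101 0.2413 0.034 ]
cardst [0.5213 0.15   0.034 ]
cardst [0.4713 0.1438 0.034 ]
cardst [0.4605 0.2304 0.034 ]
holder top [0.4893 0.2281 0.079 ]
holder top [0.4989 0.1593 0.079 ]
holder top [0.4878 0.1575 0.079 ]
holder top [0.4747 0.2261 0.079 ]
holder S [0.4933 0.1578 0.079 ]
holder S [0.4825 0.2257 0.079 ]
holder S [0.4923 0.2263 0.079 ]
holder S [0.5042 0.1591 0.079 ]
red S head top [0.4634 0.3337 0.05  ]
red T [0.468  0.3142 0.05  ]
(array([0.46605773, 0.324038  , 0.05027204]), [np.float64(0.009628813797598683), np.float64(0.009628813797598662)]) (array([0.53276303, 0.35815515, 0.00218662]), [np.float64(0.00010889734760220532), np.float64(0.00010889734760202214)])
```

```bash
cat > plan.py <<'E'
import numpy as np,sys
from scipy.spatial.transform import Rotation as Ro
from bench import ctrl
def cur():
    o=ctrl.get_obs(); q=o["eef_rot"]; return o,Ro.from_quat([q[1],q[2],q[3],q[0]])
def plan(target,yaw_deg,n,nrot=None,start=None,dec=3):
    """yaw = angle of tool y in world; tool z down."""
    o,R=cur(); p=o["eef_pos"] if start is None else np.array(start[0])
    if start is not None: R=start[1]
    a=np.radians(yaw_deg); y=np.array([np.cos(a),np.sin(a),0]);z=np.array([0,0,-1]);x=np.cross(y,z)
    Rt=Ro.from_matrix(np.c_[x,y,z])
    rv=(R.inv()*Rt).as_rotvec(); nrot=nrot or n
    rows=[]
    for i in range(n):
        w=rv/nrot if i<nrot else np.zeros(3)
        w=np.round(w/np.pi,4)
        s=np.round(R.inv().apply((np.array(target)-p)/(n-i))/0.05,dec)
        rows.append((s.tolist(),w.tolist()))
        p=p+R.apply(s*0.05); R=R*Ro.from_rotvec(w*np.pi)
        print(i,rows[-1])
    print('end',p.round(4),'rot left deg',np.degrees((R.inv()*Rt).magnitude()).round(2))
def st():
    o,R=cur(); y=R.as_matrix()[:,1]; z=R.as_matrix()[:,2]
    print('t',round(o['time_s'],2),'p',o['eef_pos'].round(4),'yaw',np.degrees(np.arctan2(y[1],y[0])).round(2),'z',z.round(4),'F',o['wrist_force'].round(2),'open',round(o['opening'],3))
E
python3 - <<'E'
from plan import *
from h import *
plan([.4545,.362,.18],7,20,10)
d=ctrl.camera('wrist');o,R=cur()
print('cam in tool',R.inv().apply(-d['R'].T@d['t']-o['eef_pos']), R.inv().apply(d['R'][2]))
E
```

```text
0 ([0.553, -0.754, 0.052], [-0.0, -0.0, -0.0425])
1 ([0.648, -0.674, 0.052], [-0.0, -0.0, -0.0425])
2 ([0.732, -0.582, 0.052], [-0.0, -0.0, -0.0425])
3 ([0.803, -0.479, 0.051], [-0.0, -0.0, -0.0425])
4 ([0.859, -0.368, 0.052], [-0.0, -0.0, -0.0425])
5 ([0.901, -0.25, 0.051], [-0.0, -0.0, -0.0425])
6 ([0.926, -0.128, 0.052], [-0.0, -0.0, -0.0425])
7 ([0.935, -0.003, 0.051], [-0.0, -0.0, -0.0425])
8 ([0.927, 0.121, 0.052], [-0.0, -0.0, -0.0425])
9 ([0.903, 0.243, 0.051], [-0.0, -0.0, -0.0425])
10 ([0.862, 0.361, 0.052], [0.0, 0.0, 0.0])
11 ([0.862, 0.361, 0.051], [0.0, 0.0, 0.0])
12 ([0.862, 0.361, 0.052], [0.0, 0.0, 0.0])
13 ([0.862, 0.361, 0.051], [0.0, 0.0, 0.0])
14 ([0.862, 0.361, 0.052], [0.0, 0.0, 0.0])
15 ([0.862, 0.362, 0.051], [0.0, 0.0, 0.0])
16 ([0.862, 0.361, 0.052], [0.0, 0.0, 0.0])
17 ([0.863, 0.362, 0.051], [0.0, 0.0, 0.0])
18 ([0.862, 0.361, 0.052], [0.0, 0.0, 0.0])
19 ([0.863, 0.362, 0.051], [0.0, 0.0, 0.0])
end [0.4545 0.362  0.18  ] rot left deg 0.07
cam in tool [ 0.07969568 -0.00040785 -0.1431748 ] [-3.12863090e-01  1.04295114e-04  9.49798229e-01]
```

>>> drive_tool(deltas=[{"slide": [0.55, -0.75, 0.05], "delta_rot": [0, 0, -0.0425], "hand": 1}, {"slide": [0.65, -0.67, 0.05], "delta_rot": [0, 0, -0.0425], "hand": 1}, {"slide": [0.73, -0.58, 0.05], "delta_rot": [0, 0, -0.0425], "hand": 1}, {"slide": [0.8, -0.48, 0.05], "delta_rot": [0, 0, -0.0425], "hand": 1}, {"slide": [0.86, -0.37, 0.05], "delta_rot": [0, 0, -0.0425], "hand": 1}])

```text
time_s: 0.92
eef_pos: [0.2652, -0.3124, 0.2187]
eef_rot: [0.0, 0.87, 0.493, 0.0]
wrist_force: [-0.2, -0.1, 1.3]
opening: 0.999
```

>>> drive_tool(deltas=[{"slide": [0.9, -0.25, 0.05], "delta_rot": [0, 0, -0.0425], "hand": 1}, {"slide": [0.93, -0.13, 0.05], "delta_rot": [0, 0, -0.0425], "hand": 1}, {"slide": [0.93, 0, 0.05], "delta_rot": [0, 0, -0.0425], "hand": 1}, {"slide": [0.93, 0.12, 0.05], "delta_rot": [0, 0, -0.0425], "hand": 1}, {"slide": [0.9, 0.24, 0.05], "delta_rot": [0, 0, -0.0425], "hand": 1}])

```text
time_s: 1.55
eef_pos: [0.3282, -0.0875, 0.2065]
eef_rot: [0.001, 0.661, 0.751, 0.0]
wrist_force: [0.5, 0.2, 0.2]
opening: 1.003
```

>>> drive_tool(deltas=[{"slide": [0.86, 0.36, 0.05], "delta_rot": [0, 0, 0], "hand": 1}, {"slide": [0.86, 0.36, 0.05], "delta_rot": [0, 0, 0], "hand": 1}, {"slide": [0.86, 0.36, 0.05], "delta_rot": [0, 0, 0], "hand": 1}, {"slide": [0.86, 0.36, 0.05], "delta_rot": [0, 0, 0], "hand": 1}, {"slide": [0.86, 0.36, 0.05], "delta_rot": [0, 0, 0], "hand": 1}])

```text
time_s: 2.17
eef_pos: [0.3912, 0.1372, 0.194]
eef_rot: [0.0, 0.662, 0.749, 0.0]
wrist_force: [1.8, -1.0, 0.1]
opening: 1.003
```

Run:
```python
from plan import *
st(); plan([.4545,.362,.17],7,5)
```

```text
t 2.17 p [0.3912 0.1372 0.194 ] yaw 7.08 z [ 1.e-03 -1.e-04 -1.e+00] F [ 1.8  -0.99  0.11] open 1.003
0 ([0.861, 0.362, 0.096], [0.0001, 0.0, 0.0001])
1 ([0.861, 0.362, 0.096], [0.0001, 0.0, 0.0001])
2 ([0.861, 0.361, 0.096], [0.0001, 0.0, 0.0001])
3 ([0.862, 0.361, 0.096], [0.0001, 0.0, 0.0001])
4 ([0.861, 0.361, 0.095], [0.0001, 0.0, 0.0001])
end [0.4545 0.362  0.17  ] rot left deg 0.04
```

>>> drive_tool(deltas=[{"slide": [0.86, 0.36, 0.1], "delta_rot": [0, 0, 0], "hand": 1}, {"slide": [0.86, 0.36, 0.1], "delta_rot": [0, 0, 0], "hand": 1}, {"slide": [0.86, 0.36, 0.1], "delta_rot": [0, 0, 0], "hand": 1}, {"slide": [0.86, 0.36, 0.1], "delta_rot": [0, 0, 0], "hand": 0.7}, {"slide": [0.86, 0.36, 0.1], "delta_rot": [0, 0, 0], "hand": 0.7}])

```text
time_s: 2.8
eef_pos: [0.454, 0.3616, 0.1686]
eef_rot: [0.0, 0.662, 0.749, 0.0]
wrist_force: [0.7, 0.3, 1.3]
opening: 0.697
```

Run:
```python
from plan import *
import pickle,cv2
st()
d=ctrl.camera('wrist');pickle.dump(d,open('w1.pkl','wb'));cv2.imwrite('pics/w1.png',d['frame'][:,:,::-1]);st()
```

```text
t 2.8 p [0.454  0.3616 0.1686] yaw 7.07 z [ 2.e-04 -1.e-04 -1.e+00] F [0.66 0.25 1.31] open 0.697
t 2.85 p [0.4547 0.3658 0.1678] yaw 7.13 z [ 7.0e-04  3.1e-03 -1.0e+00] F [-1.18 -0.1   1.29] open 0.7
```

View pics/w1.png

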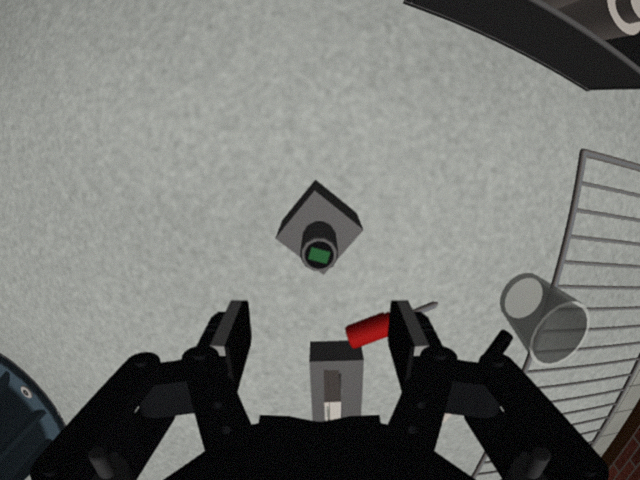

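```bash
cat >> h.py <<'E'
def fray(c,u,v):
    m=c["mtx"]; x=(u-m[0,2]);y=(v-m[1,2]); r=np.hypot(x,y); th=r/m[0,0]
    d=np.array([np.sin(th)*x/max(r,1e-9),np.sin(th)*y/max(r,1e-9),np.cos(th)])
    return -c["R"].T@c["t"], c["R"].T@d
def fonz(c,u,v,z):
    o,d=fray(c,u,v); return o+d*(z-o[2])/d[2]
E
python3 - <<'E'
from plan import *
from h import *
import pickle
st()
d=pickle.load(open('w1.pkl','rb'))
crop(d['frame'],260,170,440,360,3,'pics/w1c.png')
print(fonz(d,319,254,.096))
for p in [(316,181),(362,228),(325,272),(277,237)]: print(fonz(d,*p,.052))
d=ctrl.camera('wrist');pickle.dump(d,open('w2.pkl','wb'));cv2.imwrite('pics/w2.png',d['frame'][:,:,::-1])
crop(d['frame'],260,200,440,360,4,'pics/w2c.png');st()
E
```

```text
t 2.85 p [0.4547 0.3658 0.1678] yaw 7.13 z [ 7.0e-04  3.1e-03 -1.0e+00] F [-1.18 -0.1   1.29] open 0.7
[0.45315285 0.36268417 0.096     ]
[0.44628756 0.40063846 0.052     ]
[0.48383314 0.37054924 0.052     ]
[0.46144628 0.3327441  0.052     ]
[0.42280104 0.35599822 0.052     ]
t 2.9 p [0.4539 0.3633 0.1678] yaw 7.22 z [-5.e-04  9.e-04 -1.e+00] F [ 1.21  0.2  -0.25] open 0.702
```

View pics/w2c.png

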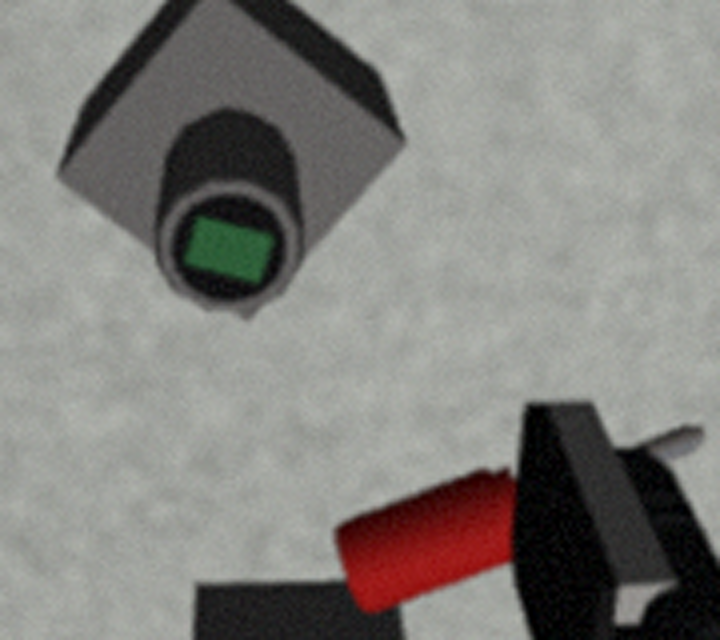

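Run:
```python
from plan import *
from h import *
import pickle
d=pickle.load(open('w2.pkl','rb'))
print(fonz(d,317.1,261.2,.096),fonz(d,367,335,.02),fonz(d,367,335,.05))
st();plan([.4535,.363,.068],7,5)
```

```text
[0.45321288 0.36247572 0.096     ] [0.51130595 0.2659613  0.02      ] [0.5043678  0.28441295 0.05      ]
t 2.9 p [0.4539 0.3633 0.1678] yaw 7.22 z [-5.e-04  9.e-04 -1.e+00] F [ 1.21  0.2  -0.25] open 0.702
0 ([-0.001, -0.002, 0.399], [-0.0, -0.0001, 0.0002])
1 ([-0.001, -0.002, 0.399], [-0.0, -0.0001, 0.0002])
2 ([-0.001, -0.002, 0.399], [-0.0, -0.0001, 0.0002])
3 ([-0.001, -0.001, 0.399], [-0.0, -0.0001, 0.0002])
4 ([-0.002, -0.002, 0.4], [-0.0, -0.0001, 0.0002])
end [0.4535 0.363  0.068 ] rot left deg 0.06
```

Run:
```python
from h import *
import pickle
d=pickle.load(open('w2.pkl','rb'));T=load()['top']
print(fonz(d,434,308,.003))
for z in [0.01,.02,.04,.06]: print(z,fonz(d,351,343,z),onz(T,164.4,292,z), fonz(d,385,325,z),onz(T,158,276,z))
```

```text
[0.57589536 0.29170682 0.003     ]
0.01 [0.49979836 0.2490657  0.01      ] [0.46911107 0.32444738 0.01      ] [0.52880677 0.27262075 0.01      ] [0.50651938 0.34151138 0.01      ]
0.02 [0.4979443  0.25557285 0.02      ] [0.46861237 0.32165912 0.02      ] [0.52599    0.27834617 0.02      ] [0.5056864  0.33857064 0.02      ]
0.04 [0.49423619 0.26858715 0.04      ] [0.46761496 0.31608261 0.04      ] [0.52035646 0.28979701 0.04      ] [0.50402043 0.33268915 0.04      ]
0.06 [0.49052808 0.28160145 0.06      ] [0.46661755 0.31050609 0.06      ] [0.51472292 0.30124784 0.06      ] [0.50235446 0.32680767 0.06      ]
```

Run:
```python
from h import *
from bench import ctrl
import pickle
T=ctrl.camera('top');S=ctrl.camera('scene')
crop(T['frame'],110,230,260,330,5,'pics/t2.png');crop(S['frame'],390,200,550,320,5,'pics/s2.png')
```

```text
(no output)
```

View pics/t2.png

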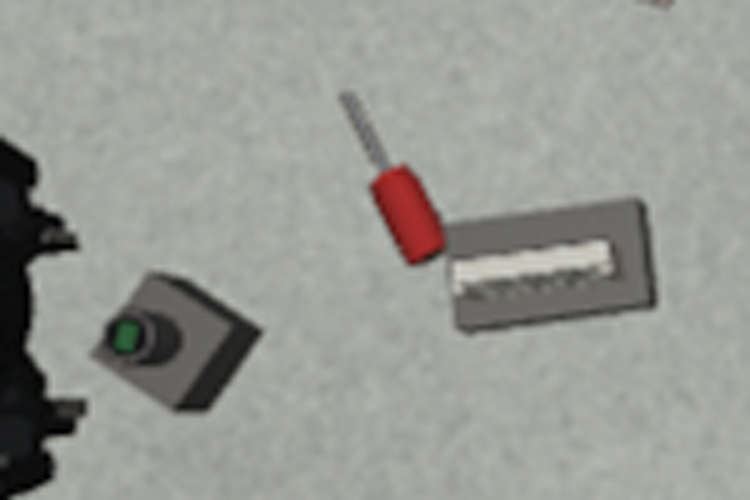

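View pics/s2.png

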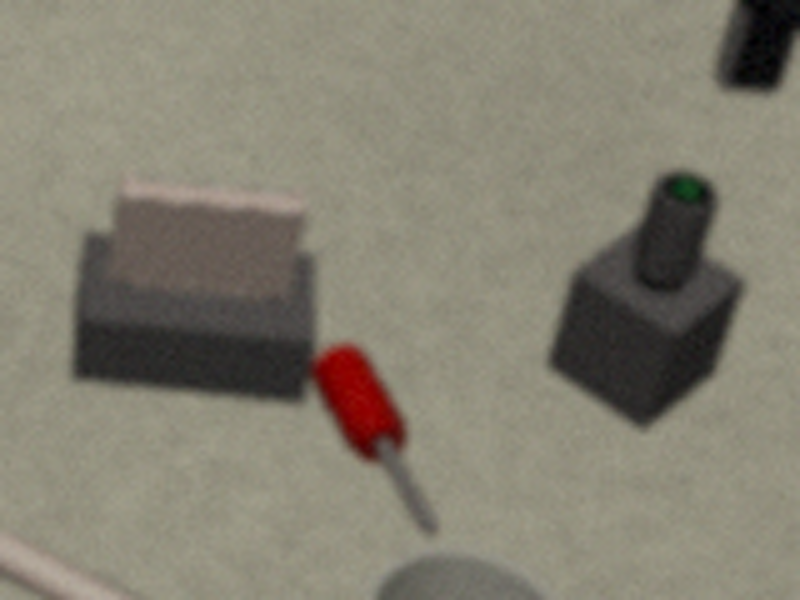

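>>> drive_tool(deltas=[{"slide": [0, 0, 0.5], "delta_rot": [0, 0, 0], "hand": 0.7}, {"slide": [0, 0, 0.5], "delta_rot": [0, 0, 0], "hand": 0.7}, {"slide": [0, 0, 0.5], "delta_rot": [0, 0, 0], "hand": 0.7}, {"slide": [0, 0, 0.4], "delta_rot": [0, 0, 0], "hand": 0.6}, {"slide": [0, 0, 0.25], "delta_rot": [0, 0, 0], "hand": 0.5}])

```text
time_s: 3.62
eef_pos: [0.4534, 0.3587, 0.0607]
eef_rot: [-0.0, 0.663, 0.749, -0.001]
wrist_force: [0.3, 0.3, 0.1]
opening: 0.499
```

Run:
```python
from plan import *
from h import *
d=ctrl.camera('wrist');st();crop(d['frame'],180,170,460,380,2.8,'pics/w3.png')
plan([.4533,.3627,.060],7,3)
```

```text
t 3.67 p [0.4527 0.3585 0.0593] yaw 6.99 z [-0.0025 -0.0014 -1.    ] F [-0.53  0.07  0.08] open 0.5
0 ([0.028, 0.007, -0.004], [-0.0003, 0.0001, -0.0])
1 ([0.027, 0.007, -0.005], [-0.0003, 0.0001, -0.0])
2 ([0.028, 0.007, -0.004], [-0.0003, 0.0001, -0.0])
end [0.4533 0.3627 0.06  ] rot left deg 0.02
```

View pics/w3.png

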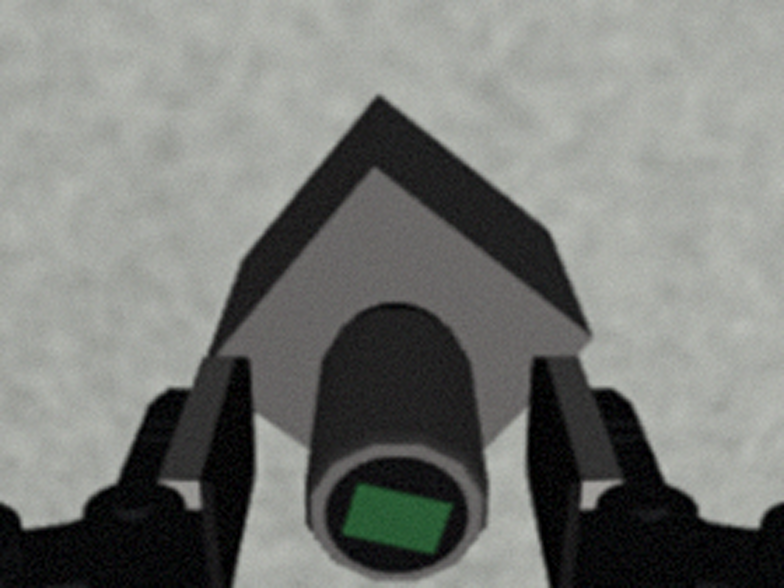

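>>> drive_tool(deltas=[{"slide": [0.04, 0, 0], "delta_rot": [0, 0, 0], "hand": 0.5}, {"slide": [0, 0, 0], "delta_rot": [0, 0, 0], "hand": 0.5}, {"slide": [0, 0, 0], "delta_rot": [0, 0, 0], "hand": 0.2}, {"slide": [0, 0, 0], "delta_rot": [0, 0, 0], "hand": 0.0}, {"slide": [0, 0, 0], "delta_rot": [0, 0, 0], "hand": 0}])

```text
time_s: 4.3
eef_pos: [0.4542, 0.3624, 0.0623]
eef_rot: [0.0, 0.662, 0.749, 0.001]
wrist_force: [-1.4, -0.1, 6.0]
opening: 0.266
```

Run:
```python
from plan import *
from h import *
d=ctrl.camera('wrist');st();crop(d['frame'],180,170,460,380,2.8,'pics/w4.png')
```

```text
t 4.35 p [0.4542 0.3624 0.0623] yaw 7.07 z [ 1.5e-03  8.0e-04 -1.0e+00] F [-0.71 -0.69  5.87] open 0.264
```

View pics/w4.png

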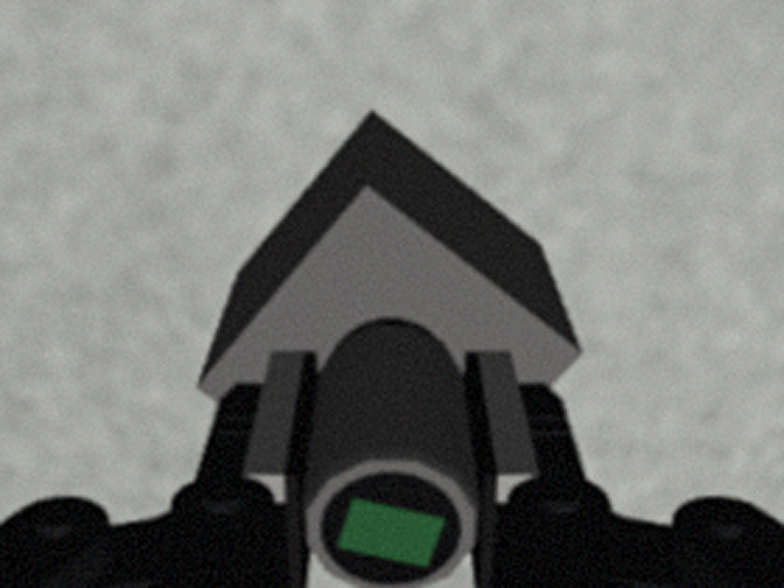

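Run:
```python
from plan import *
o,R=cur()
plan([.4542,.3624,.24],7,5)
plan([.58,-.228,.24],7,14,start=([.4542,.3624,.24],R))
```

```text
0 ([0.0, 0.001, -0.711], [0.0001, -0.0, 0.0001])
1 ([0.001, 0.001, -0.711], [0.0001, -0.0, 0.0001])
2 ([0.0, 0.001, -0.71], [0.0001, -0.0, 0.0001])
3 ([0.001, 0.001, -0.711], [0.0001, -0.0, 0.0001])
4 ([0.0, -0.0, -0.71], [0.0001, -0.0, 0.0001])
end [0.4542 0.3624 0.24  ] rot left deg 0.04
0 ([-0.859, 0.075, -0.0], [0.0, -0.0, 0.0])
1 ([-0.859, 0.075, -0.0], [0.0, -0.0, 0.0])
2 ([-0.859, 0.075, -0.0], [0.0, -0.0, 0.0])
3 ([-0.859, 0.075, -0.0], [0.0, -0.0, 0.0])
4 ([-0.859, 0.074, -0.001], [0.0, -0.0, 0.0])
5 ([-0.859, 0.075, -0.0], [0.0, -0.0, 0.0])
6 ([-0.859, 0.074, -0.001], [0.0, -0.0, 0.0])
7 ([-0.859, 0.075, -0.0], [0.0, -0.0, 0.0])
8 ([-0.859, 0.074, -0.001], [0.0, -0.0, 0.0])
9 ([-0.859, 0.075, -0.0], [0.0, -0.0, 0.0])
10 ([-0.859, 0.074, -0.001], [0.0, -0.0, 0.0])
11 ([-0.86, 0.075, -0.0], [0.0, -0.0, 0.0])
12 ([-0.859, 0.074, -0.001], [0.0, -0.0, 0.0])
13 ([-0.86, 0.075, -0.0], [0.0, -0.0, 0.0])
end [ 0.58  -0.228  0.24 ] rot left deg 0.12
```

>>> drive_tool(deltas=[{"slide": [0, 0, -0.4], "delta_rot": [0, 0, 0], "hand": 0}, {"slide": [0, 0, -0.7], "delta_rot": [0, 0, 0], "hand": 0}, {"slide": [0, 0, -0.8], "delta_rot": [0, 0, 0], "hand": 0}, {"slide": [0, 0, -0.8], "delta_rot": [0, 0, 0], "hand": 0}, {"slide": [0, 0, -0.8], "delta_rot": [0, 0, 0], "hand": 0}])

```text
time_s: 4.97
eef_pos: [0.4533, 0.3619, 0.2387]
eef_rot: [0.0, 0.662, 0.749, 0.0]
wrist_force: [-0.1, 0.4, -0.4]
opening: 0.264
```

>>> drive_tool(deltas=[{"slide": [-0.6, 0.05, -0.05], "delta_rot": [0, 0, 0], "hand": 0}, {"slide": [-0.9, 0.08, 0], "delta_rot": [0, 0, 0], "hand": 0}, {"slide": [-0.9, 0.08, 0], "delta_rot": [0, 0, 0], "hand": 0}, {"slide": [-0.9, 0.08, 0], "delta_rot": [0, 0, 0], "hand": 0}, {"slide": [-0.9, 0.08, 0], "delta_rot": [0, 0, 0], "hand": 0}])

```text
time_s: 5.6
eef_pos: [0.4977, 0.1545, 0.2399]
eef_rot: [0.0, 0.662, 0.749, 0.0]
wrist_force: [1.1, -0.5, -0.5]
opening: 0.269
```

>>> drive_tool(deltas=[{"slide": [-0.9, 0.08, 0], "delta_rot": [0, 0, 0], "hand": 0}, {"slide": [-0.9, 0.08, 0], "delta_rot": [0, 0, 0], "hand": 0}, {"slide": [-0.9, 0.08, 0], "delta_rot": [0, 0, 0], "hand": 0}, {"slide": [-0.9, 0.08, 0], "delta_rot": [0, 0, 0], "hand": 0}, {"slide": [-0.9, 0.08, 0], "delta_rot": [0, 0, 0], "hand": 0}])

```text
time_s: 6.22
eef_pos: [0.5452, -0.0664, 0.2399]
eef_rot: [0.0, 0.662, 0.749, 0.0]
wrist_force: [0.9, 1.0, -1.1]
opening: 0.263
```

Run:
```python
from plan import *
st()
plan([.58,-.228,.24],7,5)
```

```text
t 6.22 p [ 0.5452 -0.0664  0.2399] yaw 7.06 z [ 8.e-04 -2.e-04 -1.e+00] F [ 0.92  1.   -1.13] open 0.263
0 ([-0.659, 0.059, -0.0], [0.0, 0.0, 0.0001])
1 ([-0.658, 0.059, -0.0], [0.0, 0.0, 0.0001])
2 ([-0.659, 0.059, -0.0], [0.0, 0.0, 0.0001])
3 ([-0.658, 0.059, -0.0], [0.0, 0.0, 0.0001])
4 ([-0.659, 0.06, -0.0], [0.0, 0.0, 0.0001])
end [ 0.58  -0.228  0.24 ] rot left deg 0.06
```

>>> drive_tool(deltas=[{"slide": [-0.9, 0.08, 0], "delta_rot": [0, 0, 0], "hand": 0}, {"slide": [-0.9, 0.08, 0], "delta_rot": [0, 0, 0], "hand": 0}, {"slide": [-0.9, 0.08, 0], "delta_rot": [0, 0, 0], "hand": 0}, {"slide": [-0.9, 0.08, 0], "delta_rot": [0, 0, 0], "hand": 0}, {"slide": [-0.6, 0.05, 0], "delta_rot": [0, 0, 0], "hand": 0}])

```text
time_s: 6.85
eef_pos: [0.5893, -0.2732, 0.2397]
eef_rot: [0.0, 0.663, 0.749, -0.0]
wrist_force: [0.4, 0.2, -0.8]
opening: 0.259
```

>>> drive_tool(deltas=[{"slide": [0, 0, 0], "delta_rot": [0, 0, 0], "hand": 0}, {"slide": [0, 0, 0], "delta_rot": [0, 0, 0], "hand": 0}, {"slide": [0, 0, 0], "delta_rot": [0, 0, 0], "hand": 0}, {"slide": [0, 0, 0], "delta_rot": [0, 0, 0], "hand": 0}, {"slide": [0, 0, 0], "delta_rot": [0, 0, 0], "hand": 0}])

```text
time_s: 7.48
eef_pos: [0.5895, -0.2705, 0.239]
eef_rot: [0.0, 0.662, 0.75, 0.0]
wrist_force: [0.5, -0.3, -1.0]
opening: 0.262
```

Run:
```python
from plan import *
from h import *
import pickle
st()
d=ctrl.camera('wrist');pickle.dump(d,open('w5.pkl','wb'));cv2.imwrite('pics/w5.png',d['frame'][:,:,::-1])
st()
```

```text
t 7.47 p [ 0.5895 -0.2705  0.239 ] yaw 7.1 z [ 1.e-04 -0.e+00 -1.e+00] F [ 0.54 -0.29 -1.01] open 0.262
t 7.53 p [ 0.5894 -0.2707  0.2389] yaw 7.09 z [ 1.e-04 -1.e-04 -1.e+00] F [-0.06  0.47  0.01] open 0.266
```

View pics/w5.png

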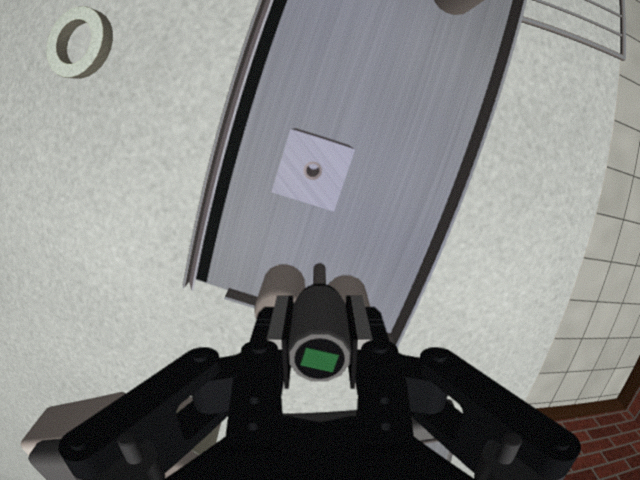

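Run:
```python
from h import *
import pickle
d=pickle.load(open('w5.pkl','rb'))
crop(d['frame'],180,110,380,300,4,'pics/w5c.png')
```

View pics/w5c.png

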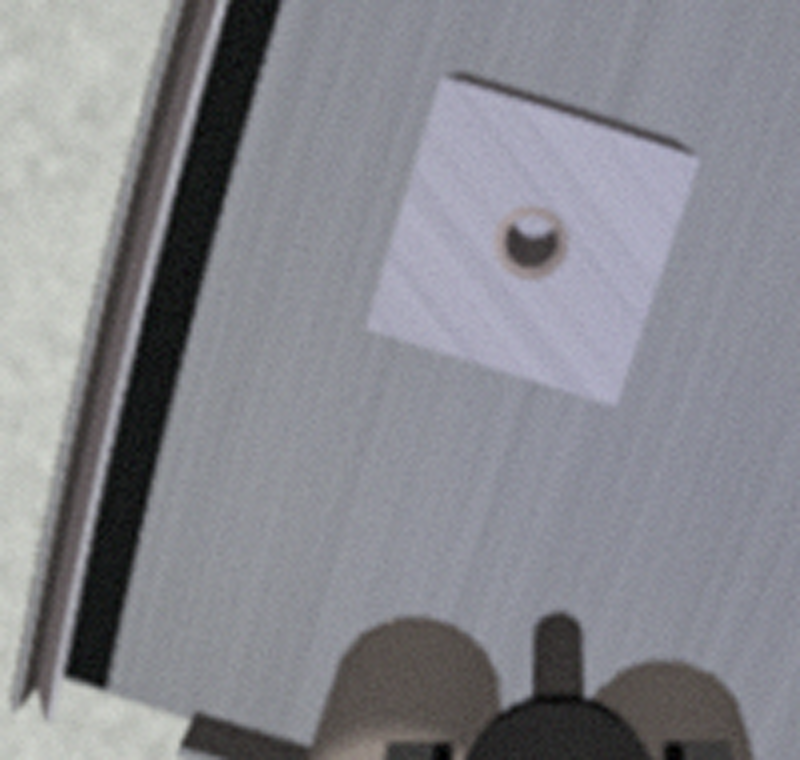

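Run:
```python
from h import *
import pickle
d=pickle.load(open('w5.pkl','rb'))
pc=lambda x,y:(180+(x+.5)/4-.5,110+(y+.5)/4-.5)
print('hole',fonz(d,*pc(532,242),.105))
C=[fonz(d,*pc(*p),.105)[:2] for p in [(445,76),(697,155),(617,405),(370,328)]]
print(np.array(C).round(4), np.mean(C,0))
for a,b in [(0,3),(1,2),(0,1),(3,2)]:
    v=C[a]-C[b]; print(np.linalg.norm(v).round(4),np.degrees(np.arctan2(v[1],v[0])))
for zt in (.180,.183,.186): print('tip',fonz(d,*pc(558,616),zt),'stem',fonz(d,*pc(558,640),zt+.004))
print('headtop',fonz(d,319,357,.273))
for p in [(175,0),(18,708),(110,300)]: print('lip outer',fonz(d,*pc(*p),.069))
```

```text
hole [ 0.57834194 -0.22634285  0.105     ]
[[ 0.5586 -0.1973]
 [ 0.6067 -0.2061]
 [ 0.5983 -0.2555]
 [ 0.5497 -0.2463]] [ 0.57833406 -0.22629513]
0.0498 79.66525979754624
0.0502 80.35489007011829
0.0489 169.5858684354525
0.0495 169.2109154239112
tip [ 0.58875809 -0.27046366  0.18      ] stem [ 0.58902388 -0.27258803  0.184     ]
tip [ 0.58861042 -0.26928077  0.183     ] stem [ 0.58886921 -0.27134913  0.187     ]
tip [ 0.58846276 -0.26809788  0.186     ] stem [ 0.58871455 -0.27011023  0.19      ]
headtop [ 0.58862094 -0.26967911  0.273     ]
lip outer [ 0.49691787 -0.18705233  0.069     ]
lip outer [ 0.4667689 -0.3555683  0.069    ]
lip outer [ 0.4876244  -0.25334598  0.069     ]
```

>>> drive_tool(deltas=[{"slide": [0.3, -0.03, 0], "delta_rot": [0, 0, 0], "hand": 0}, {"slide": [0.4, -0.04, 0.2], "delta_rot": [0, 0, 0], "hand": 0}, {"slide": [0.186, -0.028, 0.4], "delta_rot": [0, 0, 0], "hand": 0}, {"slide": [0, 0, 0.4], "delta_rot": [0, 0, 0], "hand": 0}, {"slide": [0, 0, 0.2], "delta_rot": [0, 0, 0], "hand": 0}])

```text
time_s: 8.15
eef_pos: [0.5784, -0.2272, 0.1771]
eef_rot: [-0.001, 0.662, 0.749, -0.0]
wrist_force: [0.8, -0.8, -0.8]
opening: 0.265
```

>>> drive_tool(deltas=[{"slide": [0, 0, 0.1], "delta_rot": [0, 0, 0], "hand": 0}, {"slide": [0, 0, 0], "delta_rot": [0, 0, 0], "hand": 0}, {"slide": [0, 0, 0], "delta_rot": [0, 0, 0], "hand": 0}, {"slide": [0, 0, 0], "delta_rot": [0, 0, 0], "hand": 0}, {"slide": [0, 0, 0], "delta_rot": [0, 0, 0], "hand": 0}])

```text
time_s: 8.78
eef_pos: [0.5792, -0.2279, 0.1742]
eef_rot: [0.0, 0.662, 0.749, 0.0]
wrist_force: [0.0, -0.3, -0.6]
opening: 0.26
```

Run:
```python
from plan import *
from h import *
import pickle
st()
d=ctrl.camera('wrist');pickle.dump(d,open('w6.pkl','wb'));crop(d['frame'],220,170,420,370,4,'pics/w6.png')
```

```text
t 8.78 p [ 0.5792 -0.2279  0.1742] yaw 7.06 z [ 5.e-04 -3.e-04 -1.e+00] F [ 0.01 -0.34 -0.56] open 0.26
```

View pics/w6.png

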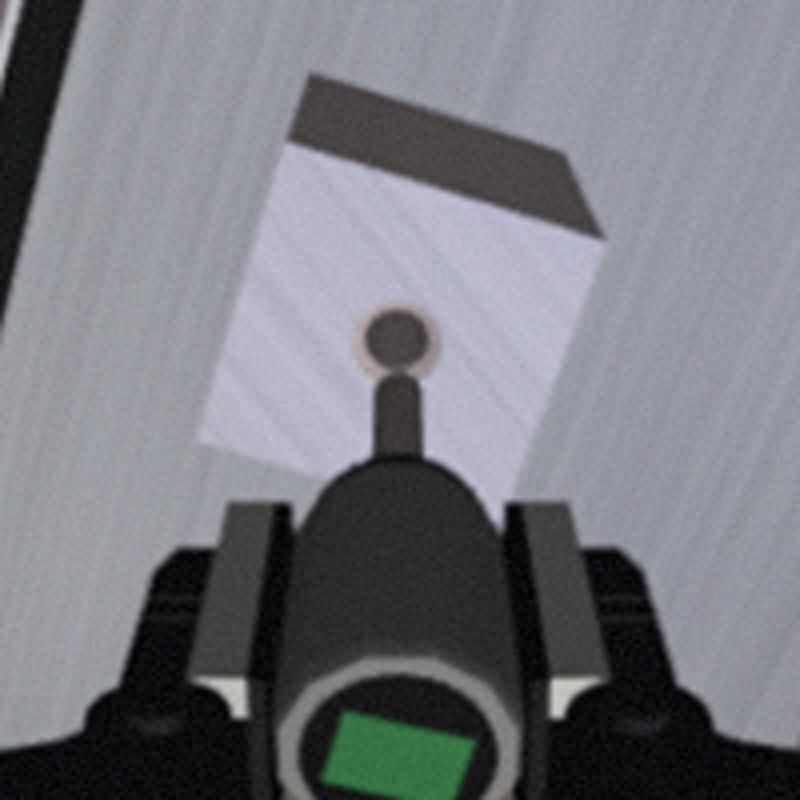

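Run:
```python
from h import *
import pickle
d=pickle.load(open('w6.pkl','rb'))
pc=lambda x,y:(220+(x+.5)/4-.5,170+(y+.5)/4-.5)
print(fonz(d,*pc(397,342),.105),[fonz(d,*pc(397,378),z) for z in(.116,.118,.12)])
```

```text
[ 0.57821934 -0.22636283  0.105     ] [array([ 0.57840923, -0.22786694,  0.116     ]), array([ 0.57831165, -0.22707435,  0.118     ]), array([ 0.57821408, -0.22628177,  0.12      ])]
```

>>> drive_tool(deltas=[{"slide": [0.01, 0, 0.2], "delta_rot": [0, 0, 0], "hand": 0}, {"slide": [0, 0, 0.15], "delta_rot": [0, 0, 0], "hand": 0}, {"slide": [0, 0, 0.15], "delta_rot": [0, 0, 0], "hand": 0}, {"slide": [0, 0, 0.1], "delta_rot": [0, 0, 0], "hand": 0}, {"slide": [0, 0, 0.0], "delta_rot": [0, 0, 0], "hand": 0}])

```text
time_s: 9.45
eef_pos: [0.5787, -0.2271, 0.1431]
eef_rot: [-0.001, 0.662, 0.749, -0.0]
wrist_force: [-0.4, 0.2, 0.6]
opening: 0.26
```

>>> drive_tool(deltas=[{"slide": [0, 0, 0.2], "delta_rot": [0, 0, 0], "hand": 0}, {"slide": [0, 0, 0.15], "delta_rot": [0, 0, 0], "hand": 0}, {"slide": [0, 0, 0.12], "delta_rot": [0, 0, 0], "hand": 0}, {"slide": [0, 0, 0.04], "delta_rot": [0, 0, 0], "hand": 0}, {"slide": [0, 0, 0.0], "delta_rot": [0, 0, 0], "hand": 0}])

```text
time_s: 10.07
eef_pos: [0.579, -0.2273, 0.1181]
eef_rot: [-0.0, 0.662, 0.749, -0.0]
wrist_force: [0.6, 0.1, 0.1]
opening: 0.266
```

>>> drive_tool(deltas=[{"slide": [0, 0, 0.03], "delta_rot": [0, 0, 0], "hand": 0}, {"slide": [0, 0, 0.03], "delta_rot": [0, 0, 0], "hand": 0}, {"slide": [0, 0, 0.02], "delta_rot": [0, 0, 0], "hand": 0}, {"slide": [0, 0, 0], "delta_rot": [0, 0, 0], "hand": 0}, {"slide": [0, 0, 0.0], "delta_rot": [0, 0, 0], "hand": 0}])

```text
time_s: 10.7
eef_pos: [0.5792, -0.2274, 0.1154]
eef_rot: [0.0, 0.662, 0.749, -0.0]
wrist_force: [-2.1, 1.3, 5.7]
opening: 0.262
```

>>> drive_tool(deltas=[{"slide": [0, 0, 0], "delta_rot": [0, 0, 0], "hand": 0.4}, {"slide": [0, 0, 0], "delta_rot": [0, 0, 0], "hand": 0.6}, {"slide": [0, 0, 0], "delta_rot": [0, 0, 0], "hand": 0.6}, {"slide": [0, 0, -0.2], "delta_rot": [0, 0, 0], "hand": 0.6}, {"slide": [0, 0, -0.5], "delta_rot": [0, 0, 0], "hand": 0.6}])

```text
time_s: 11.32
eef_pos: [0.5782, -0.2268, 0.1488]
eef_rot: [-0.001, 0.662, 0.749, -0.0]
wrist_force: [0.4, 0.3, -1.3]
opening: 0.595
```

>>> drive_tool(deltas=[{"slide": [0, 0, -0.6], "delta_rot": [0, 0, 0], "hand": 0.6}, {"slide": [0, 0, -0.5], "delta_rot": [0, 0, 0], "hand": 0.6}, {"slide": [0, 0, -0.3], "delta_rot": [0, 0, 0], "hand": 0.6}, {"slide": [0, 0, 0], "delta_rot": [0, 0, 0], "hand": 0.6}, {"slide": [0, 0, 0], "delta_rot": [0, 0, 0], "hand": 0.6}])

```text
time_s: 11.95
eef_pos: [0.5784, -0.2269, 0.2181]
eef_rot: [-0.001, 0.662, 0.749, -0.0]
wrist_force: [-0.2, -0.0, -0.1]
opening: 0.602
```

Run:
```python
from plan import *
from h import *
import pickle
st()
d=ctrl.camera('wrist');pickle.dump(d,open('w7.pkl','wb'));cv2.imwrite('pics/w7.png',d['frame'][:,:,::-1])
d=ctrl.camera('scene');crop(d['frame'],100,150,360,330,3,'pics/s7.png')
```

```text
t 11.95 p [ 0.5784 -0.2269  0.2181] yaw 7.05 z [-0.0015  0.001  -1.    ] F [-0.22 -0.01 -0.07] open 0.602
```

View pics/w7.png

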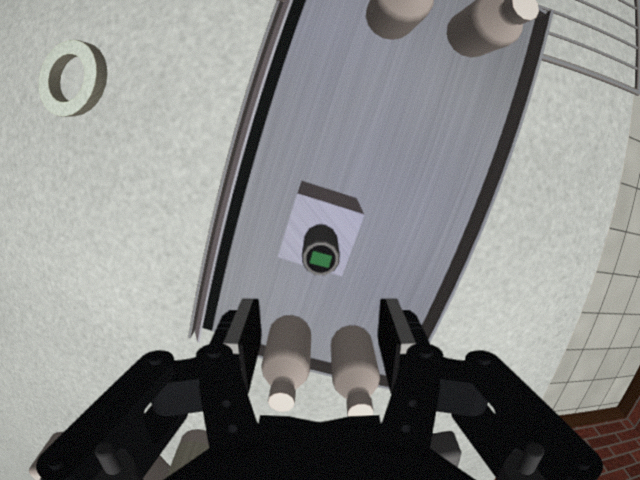

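View pics/s7.png

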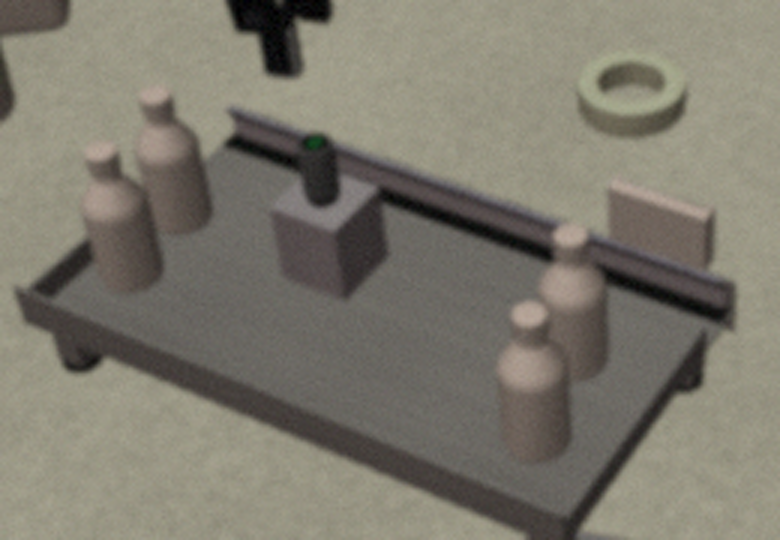

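Run:
```python
from plan import *
plan([.488,.165,.19],7.2,10)
```

```text
0 ([0.8, -0.083, 0.057], [-0.0001, -0.0, -0.0001])
1 ([0.8, -0.083, 0.057], [-0.0001, -0.0, -0.0001])
2 ([0.8, -0.082, 0.057], [-0.0001, -0.0, -0.0001])
3 ([0.8, -0.082, 0.057], [-0.0001, -0.0, -0.0001])
4 ([0.8, -0.082, 0.057], [-0.0001, -0.0, -0.0001])
5 ([0.8, -0.082, 0.057], [-0.0001, -0.0, -0.0001])
6 ([0.8, -0.082, 0.057], [-0.0001, -0.0, -0.0001])
7 ([0.8, -0.081, 0.057], [-0.0001, -0.0, -0.0001])
8 ([0.8, -0.081, 0.056], [-0.0001, -0.0, -0.0001])
9 ([0.801, -0.081, 0.057], [-0.0001, -0.0, -0.0001])
end [0.488 0.165 0.19 ] rot left deg 0.12
```

>>> drive_tool(deltas=[{"slide": [0.6, -0.06, 0], "delta_rot": [0, 0, 0], "hand": 0.6}, {"slide": [0.9, -0.09, 0], "delta_rot": [0, 0, 0], "hand": 0.6}, {"slide": [0.9, -0.09, 0], "delta_rot": [0, 0, 0], "hand": 0.6}, {"slide": [0.9, -0.09, 0], "delta_rot": [0, 0, 0], "hand": 0.6}, {"slide": [0.9, -0.09, 0], "delta_rot": [0, 0, 0], "hand": 0.6}])

```text
time_s: 12.68
eef_pos: [0.5314, -0.02, 0.2184]
eef_rot: [-0.001, 0.662, 0.749, -0.0]
wrist_force: [0.0, -0.2, -0.1]
opening: 0.601
```

>>> drive_tool(deltas=[{"slide": [0.9, -0.09, 0.1], "delta_rot": [0, 0, 0], "hand": 0.6}, {"slide": [0.9, -0.09, 0.15], "delta_rot": [0, 0, 0], "hand": 0.6}, {"slide": [0.9, -0.09, 0.15], "delta_rot": [0, 0, 0], "hand": 0.6}, {"slide": [0.7, -0.07, 0.1], "delta_rot": [0, 0, 0], "hand": 0.6}, {"slide": [0.4, -0.05, 0.06], "delta_rot": [0, 0, 0], "hand": 0.6}])

```text
time_s: 13.3
eef_pos: [0.4883, 0.1663, 0.19]
eef_rot: [-0.001, 0.662, 0.75, -0.001]
wrist_force: [0.4, -0.2, 0.8]
opening: 0.603
```

>>> drive_tool(deltas=[{"slide": [0, 0, 0], "delta_rot": [0, 0, 0], "hand": 0.6}, {"slide": [0, 0, 0], "delta_rot": [0, 0, 0], "hand": 0.6}, {"slide": [0, 0, 0], "delta_rot": [0, 0, 0], "hand": 0.6}, {"slide": [0, 0, 0], "delta_rot": [0, 0, 0], "hand": 0.6}, {"slide": [0, 0, 0], "delta_rot": [0, 0, 0], "hand": 0.6}])

```text
time_s: 13.92
eef_pos: [0.4898, 0.1643, 0.1913]
eef_rot: [0.0, 0.663, 0.749, 0.0]
wrist_force: [0.6, 0.2, -0.4]
opening: 0.599
```

Run:
```python
from plan import *
from h import *
import pickle
st()
d=ctrl.camera('wrist');pickle.dump(d,open('w8.pkl','wb'));cv2.imwrite('pics/w8.png',d['frame'][:,:,::-1]);crop(d['frame'],240,170,400,330,5,'pics/w8c.png')
```

```text
t 13.93 p [0.4898 0.1643 0.1913] yaw 7.01 z [ 1.e-04  0.e+00 -1.e+00] F [ 0.6   0.21 -0.41] open 0.599
```

View pics/w8.png

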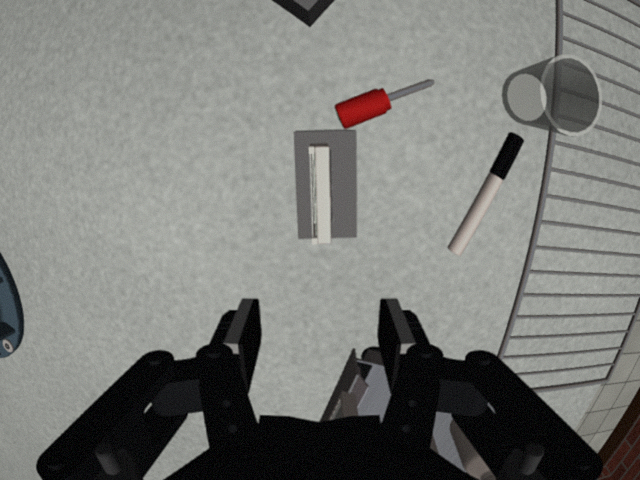

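View pics/w8c.png

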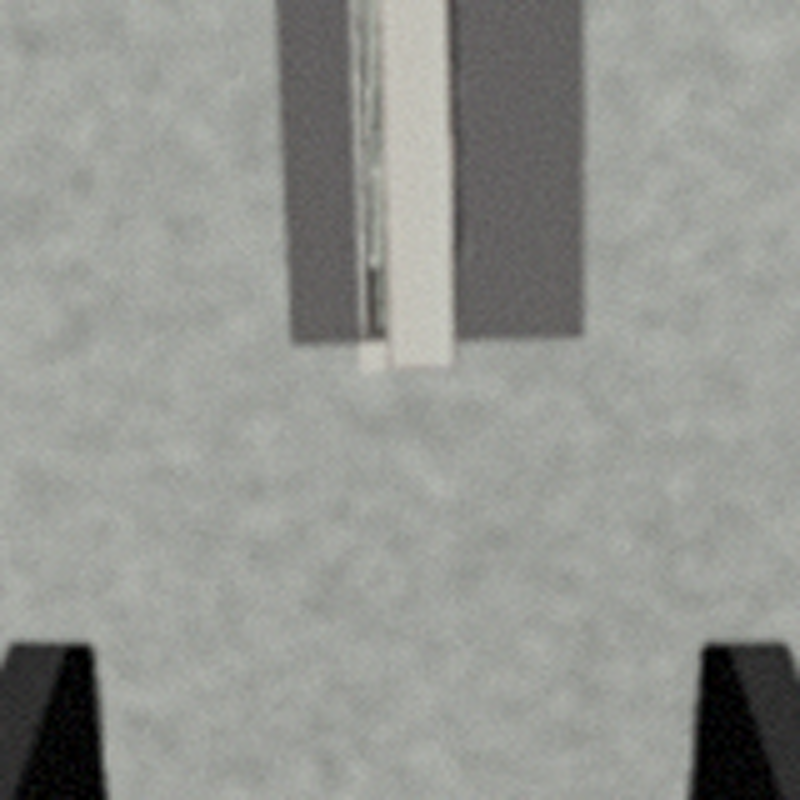

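Run:
```python
from h import *
import pickle
d=pickle.load(open('w8.pkl','rb'))
crop(d['frame'],270,110,400,260,5,'pics/w8d.png')
```

```text
(no output)
```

View pics/w8d.png

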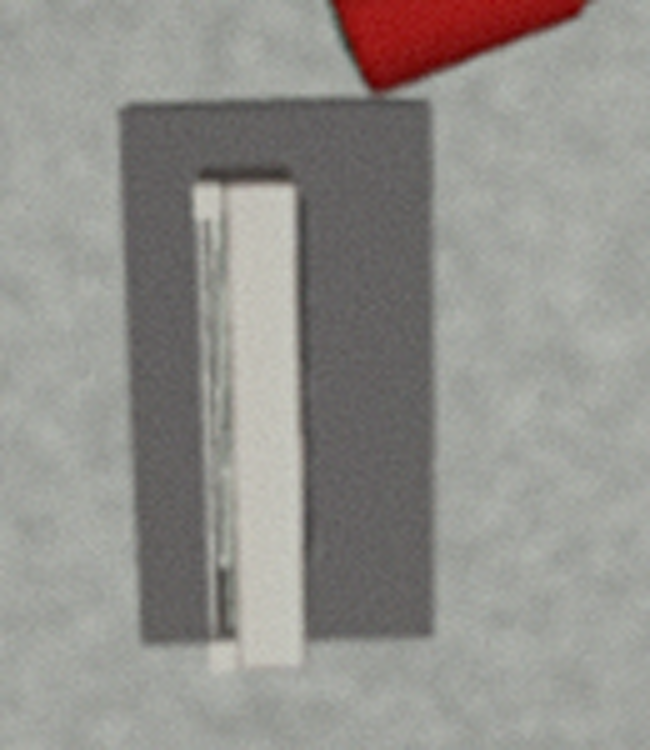

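Run:
```python
from h import *
from plan import *
import pickle
d=pickle.load(open('w8.pkl','rb'))
pc=lambda x,y:(270+(x+.5)/5-.5,110+(y+.5)/5-.5)
def f(ps,z):
    C=[fonz(d,*pc(*p),z)[:2] for p in ps];print(np.array(C).round(4),np.mean(C,0).round(4))
    for a,b in[(0,3),(1,2),(1,0),(2,3)]:
        v=C[a]-C[b];print(np.linalg.norm(v).round(4),np.degrees(np.arctan2(v[1],v[0])).round(2))
f([(193,183),(298,181),(303,665),(212,672)],.079)
f([(120,105),(430,100),(433,637),(141,643)],.034)
```

```text
[[0.4739 0.2274]
 [0.488  0.2294]
 [0.4977 0.1606]
 [0.4847 0.1579]] [0.4861 0.1938]
0.0704 98.89
0.0695 97.99
0.0143 8.13
0.0132 11.67
[[0.4598 0.2357]
 [0.5088 0.2427]
 [0.5223 0.1536]
 [0.4731 0.1464]] [0.491  0.1946]
0.0903 98.46
0.0902 98.56
0.0495 8.14
0.0497 8.28
```

Run:
```python
from plan import *
plan([.4868,.193,.12],8.3,3)
```

```text
0 ([0.192, 0.003, 0.476], [0.0, 0.0, -0.0024])
1 ([0.192, 0.005, 0.476], [0.0, 0.0, -0.0024])
2 ([0.191, 0.006, 0.475], [0.0, 0.0, -0.0024])
end [0.4868 0.193  0.12  ] rot left deg 0.02
```

>>> drive_tool(deltas=[{"slide": [0.19, 0.005, 0.4], "delta_rot": [0, 0, -0.0024], "hand": 0.6}, {"slide": [0.19, 0.005, 0.5], "delta_rot": [0, 0, -0.0024], "hand": 0.6}, {"slide": [0.19, 0.005, 0.4], "delta_rot": [0, 0, -0.0024], "hand": 0.6}, {"slide": [0, 0, 0], "delta_rot": [0, 0, 0], "hand": 0.6}, {"slide": [0, 0, 0], "delta_rot": [0, 0, 0], "hand": 0.6}])

```text
time_s: 14.6
eef_pos: [0.4873, 0.1929, 0.1271]
eef_rot: [0.0, 0.654, 0.757, 0.0]
wrist_force: [0.6, -0.0, -0.5]
opening: 0.603
```

Run:
```python
from plan import *
from h import *
import pickle
st()
d=ctrl.camera('wrist');pickle.dump(d,open('w9.pkl','wb'));crop(d['frame'],180,170,460,380,2.8,'pics/w9.png')
plan([.4868,.193,.048],8.3,4)
```

```text
t 14.6 p [0.4873 0.1929 0.1271] yaw 8.35 z [ 0.001  0.    -1.   ] F [ 0.57 -0.04 -0.48] open 0.603
0 ([0.001, -0.004, 0.397], [0.0001, 0.0, 0.0001])
1 ([0.001, -0.004, 0.397], [0.0001, 0.0, 0.0001])
2 ([0.001, -0.004, 0.397], [0.0001, 0.0, 0.0001])
3 ([0.001, -0.004, 0.397], [0.0001, 0.0, 0.0001])
end [0.4868 0.193  0.048 ] rot left deg 0.05
```

View pics/w9.png

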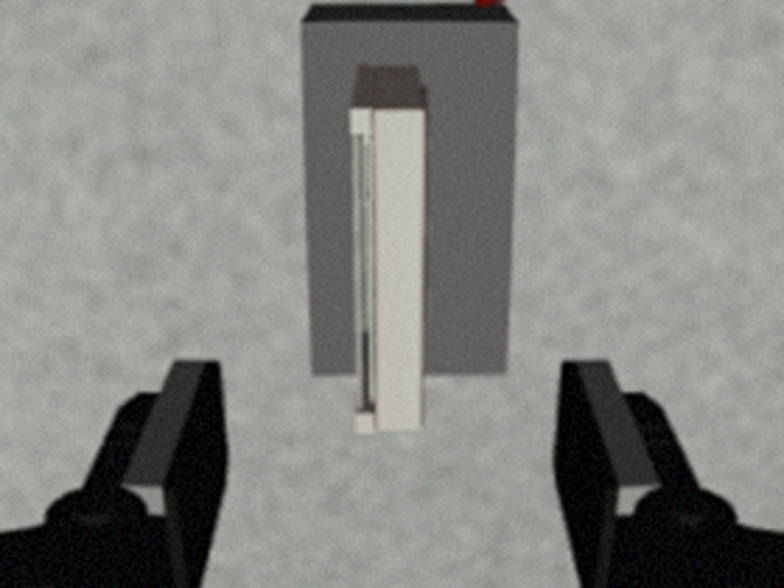

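>>> drive_tool(deltas=[{"slide": [0, 0, 0.4], "delta_rot": [0, 0, 0], "hand": 0.5}, {"slide": [0, 0, 0.5], "delta_rot": [0, 0, 0], "hand": 0.5}, {"slide": [0, 0, 0.45], "delta_rot": [0, 0, 0], "hand": 0.5}, {"slide": [0, 0, 0.23], "delta_rot": [0, 0, 0], "hand": 0.5}, {"slide": [0, 0, 0], "delta_rot": [0, 0, 0], "hand": 0.5}])

```text
time_s: 15.28
eef_pos: [0.4867, 0.1929, 0.0473]
eef_rot: [-0.0, 0.654, 0.757, -0.0]
wrist_force: [0.5, 0.0, 0.5]
opening: 0.503
```

>>> drive_tool(deltas=[{"slide": [0, 0, 0], "delta_rot": [0, 0, 0], "hand": 0.4}, {"slide": [0, 0, 0], "delta_rot": [0, 0, 0], "hand": 0.2}, {"slide": [0, 0, 0], "delta_rot": [0, 0, 0], "hand": 0}, {"slide": [0, 0, 0], "delta_rot": [0, 0, 0], "hand": 0}, {"slide": [0, 0, 0], "delta_rot": [0, 0, 0], "hand": 0}])

```text
time_s: 15.9
eef_pos: [0.4877, 0.1932, 0.0483]
eef_rot: [0.001, 0.654, 0.757, 0.001]
wrist_force: [-0.6, -0.3, 5.7]
opening: 0.157
```

Run:
```python
from plan import *
from h import *
import pickle
st()
d=ctrl.camera('wrist');pickle.dump(d,open('w10.pkl','wb'));crop(d['frame'],180,170,460,380,2.8,'pics/w10.png')
```

```text
t 15.9 p [0.4877 0.1932 0.0483] yaw 8.36 z [ 2.e-03  3.e-04 -1.e+00] F [-0.63 -0.29  5.71] open 0.157
```

View pics/w10.png

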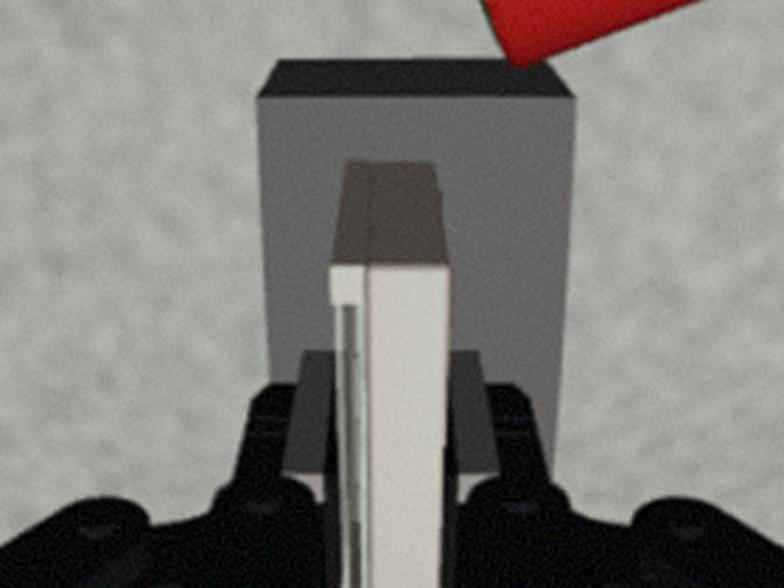

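Run:
```python
from plan import *
o,R=cur()
plan([.4874,.1932,.2],8.3,4)
plan([.4934,-.2116,.2],-10.3,10,start=([.4874,.1932,.2],R))
```

```text
0 ([-0.0, 0.0, -0.758], [0.0002, 0.0, 0.0001])
1 ([-0.0, -0.0, -0.758], [0.0002, 0.0, 0.0001])
2 ([-0.0, -0.001, -0.759], [0.0002, 0.0, 0.0001])
3 ([-0.0, -0.001, -0.758], [0.0002, 0.0, 0.0001])
end [0.4874 0.1932 0.2   ] rot left deg 0.03
0 ([-0.803, -0.106, -0.0], [0.0001, -0.0, 0.0104])
1 ([-0.806, -0.08, -0.0], [0.0001, -0.0, 0.0104])
2 ([-0.808, -0.053, -0.0], [0.0001, -0.0, 0.0104])
3 ([-0.809, -0.027, -0.0], [0.0001, -0.0, 0.0104])
4 ([-0.81, -0.0, -0.0], [0.0001, -0.0, 0.0104])
5 ([-0.809, 0.026, -0.0], [0.0001, -0.0, 0.0104])
6 ([-0.808, 0.053, -0.0], [0.0001, -0.0, 0.0104])
7 ([-0.806, 0.079, -0.001], [0.0001, -0.0, 0.0104])
8 ([-0.803, 0.105, -0.0], [0.0001, -0.0, 0.0104])
9 ([-0.798, 0.131, -0.001], [0.0001, -0.0, 0.0104])
end [ 0.4934 -0.2116  0.2   ] rot left deg 0.09
```

>>> drive_tool(deltas=[{"slide": [0, 0, -0.3], "delta_rot": [0, 0, 0], "hand": 0}, {"slide": [0, 0, -0.6], "delta_rot": [0, 0, 0], "hand": 0}, {"slide": [0, 0, -0.8], "delta_rot": [0, 0, 0], "hand": 0}, {"slide": [0, 0, -0.8], "delta_rot": [0, 0, 0], "hand": 0}, {"slide": [0, 0, -0.5], "delta_rot": [0, 0, 0], "hand": 0}])

```text
time_s: 16.58
eef_pos: [0.4872, 0.1932, 0.2003]
eef_rot: [0.001, 0.654, 0.757, 0.001]
wrist_force: [1.3, -0.1, -0.2]
opening: 0.155
```

>>> drive_tool(deltas=[{"slide": [-0.8, -0.11, 0], "delta_rot": [0, 0, 0.0104], "hand": 0}, {"slide": [-0.81, -0.08, 0], "delta_rot": [0, 0, 0.0104], "hand": 0}, {"slide": [-0.81, -0.05, 0], "delta_rot": [0, 0, 0.0104], "hand": 0}, {"slide": [-0.81, -0.03, 0], "delta_rot": [0, 0, 0.0104], "hand": 0}, {"slide": [-0.81, 0, 0], "delta_rot": [0, 0, 0.0104], "hand": 0}])

```text
time_s: 17.2
eef_pos: [0.4891, -0.0107, 0.198]
eef_rot: [0.0, 0.714, 0.701, 0.0]
wrist_force: [1.0, -0.0, -0.0]
opening: 0.153
```

>>> drive_tool(deltas=[{"slide": [-0.81, 0.03, 0], "delta_rot": [0, 0, 0.0104], "hand": 0}, {"slide": [-0.81, 0.05, 0], "delta_rot": [0, 0, 0.0104], "hand": 0}, {"slide": [-0.8, 0.08, 0], "delta_rot": [0, 0, 0.0104], "hand": 0}, {"slide": [-0.8, 0.1, 0], "delta_rot": [0, 0, 0.0104], "hand": 0}, {"slide": [-0.8, 0.13, 0], "delta_rot": [0, 0, 0.0104], "hand": 0}])

```text
time_s: 17.82
eef_pos: [0.4919, -0.2128, 0.198]
eef_rot: [0.0, 0.768, 0.64, 0.0]
wrist_force: [-0.3, 0.3, -0.4]
opening: 0.154
```

>>> drive_tool(deltas=[{"slide": [0, 0, 0.4], "delta_rot": [0, 0, 0], "hand": 0}, {"slide": [0, 0, 0.4], "delta_rot": [0, 0, 0], "hand": 0}, {"slide": [0, 0, 0.3], "delta_rot": [0, 0, 0], "hand": 0}, {"slide": [0, 0, 0.1], "delta_rot": [0, 0, 0], "hand": 0}, {"slide": [0, 0, 0], "delta_rot": [0, 0, 0], "hand": 0}])

```text
time_s: 18.45
eef_pos: [0.4923, -0.2115, 0.1375]
eef_rot: [-0.0, 0.768, 0.64, -0.0]
wrist_force: [0.9, -0.6, -0.4]
opening: 0.151
```

Run:
```python
from plan import *
from h import *
import pickle
st();plan([.4934,-.2116,.128],-10.3,2)
d=ctrl.camera('wrist');pickle.dump(d,open('w11.pkl','wb'));cv2.imwrite('pics/w11.png',d['frame'][:,:,::-1]);st()
d=ctrl.camera('scene');crop(d['frame'],100,130,360,330,3,'pics/s11.png')
```

```text
t 18.45 p [ 0.4923 -0.2115  0.1375] yaw -10.34 z [-1.e-04  1.e-04 -1.e+00] F [ 0.88 -0.57 -0.39] open 0.151
0 ([0.001, 0.011, 0.095], [-0.0, -0.0, -0.0001])
1 ([0.001, 0.01, 0.094], [-0.0, -0.0, -0.0001])
end [ 0.4934 -0.2116  0.128 ] rot left deg 0.01
t 18.5 p [ 0.4926 -0.2118  0.1379] yaw -10.35 z [ 6.e-04 -5.e-04 -1.e+00] F [ 0.17  0.79 -0.51] open 0.153
```

View pics/w11.png

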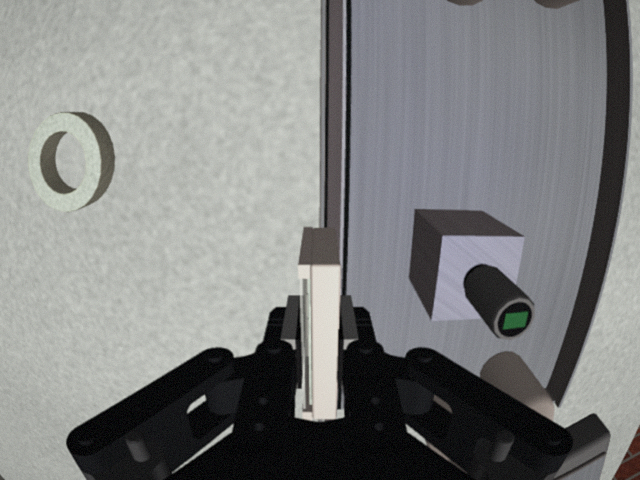

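View pics/s11.png

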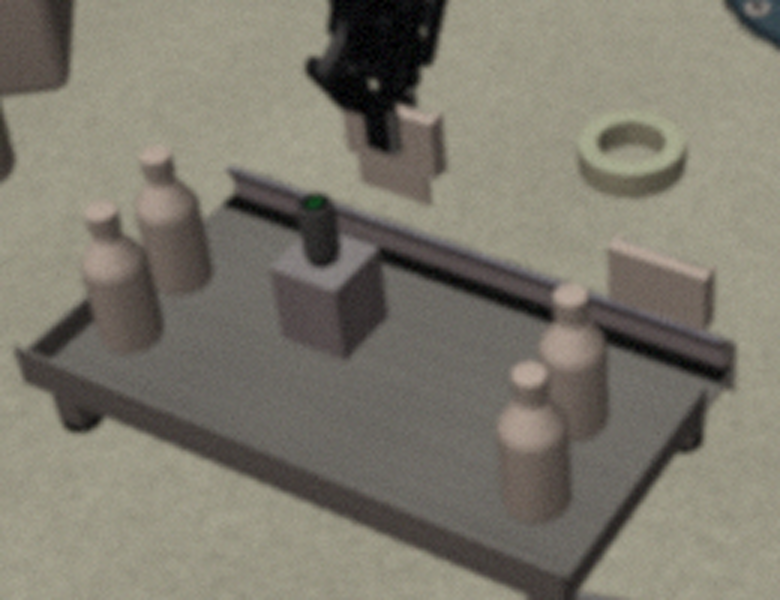

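Run:
```python
from h import *
import pickle
d=pickle.load(open('w11.pkl','rb'))
crop(d['frame'],280,150,380,250,8,'pics/w11c.png')
```

```text
(no output)
```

View pics/w11c.png

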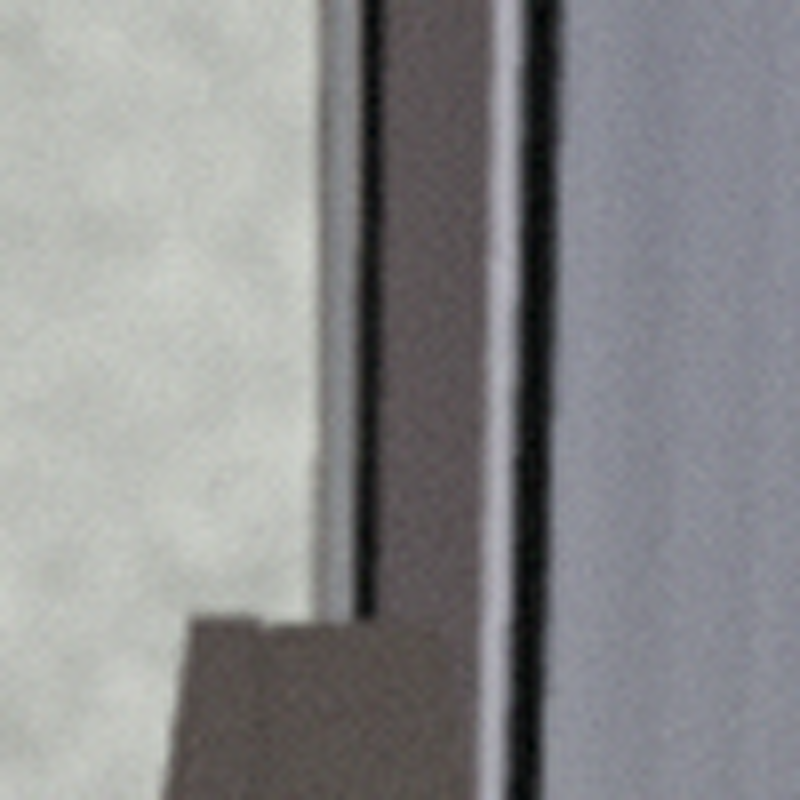

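Run:
```python
from h import *
from plan import *
import pickle
d=pickle.load(open('w11.pkl','rb'))
pc=lambda x,y:(280+(x+.5)/8-.5,150+(y+.5)/8-.5)
p=np.array([.4923,-.2115,.1375]);a=np.radians(-10.34);ty=np.array([np.cos(a),np.sin(a),0]);tx=np.array([-ty[1],ty[0],0])
def rep(n,X): print(n,X.round(4),'tool x,y',((X-p)@tx).round(4),((X-p)@ty).round(4))
rep('lip inner',fonz(d,*pc(360,200),.069));rep('lip inner',fonz(d,*pc(355,560),.069))
rep('lip outer',fonz(d,*pc(325,200),.069));rep('lip out',fonz(d,*pc(316,560),.069))
rep('strip top',fonz(d,*pc(490,200),.077));rep('strip top',fonz(d,*pc(478,560),.077))
zt=.1375-.0393+.07
for q in [(299,265),(340,265)]: rep('pocket top',fonz(d,*q,zt))
for q in [(190,618),(440,625)]: rep('pocket bottom',fonz(d,*pc(*q),zt-.045))
for q in [(440,235),(521,238),(432,320)]: rep('block',fonz(d,*q,.105))
st()
```

```text
lip inner [ 0.5038 -0.162   0.069 ] tool x,y 0.0507 0.0024
lip inner [ 0.4987 -0.1882  0.069 ] tool x,y 0.024 0.0021
lip outer [ 0.5013 -0.1616  0.069 ] tool x,y 0.0507 -0.0001
lip out [ 0.4959 -0.1877  0.069 ] tool x,y 0.024 -0.0007
strip top [ 0.5127 -0.1625  0.077 ] tool x,y 0.0519 0.0113
strip top [ 0.5076 -0.1877  0.077 ] tool x,y 0.0262 0.0108
pocket top [ 0.4915 -0.1757  0.1682] tool x,y 0.0351 -0.0072
pocket top [ 0.5046 -0.1781  0.1682] tool x,y 0.0351 0.0061
pocket bottom [ 0.4911 -0.1756  0.1232] tool x,y 0.0351 -0.0077
pocket bottom [ 0.5046 -0.1785  0.1232] tool x,y 0.0347 0.0061
block [ 0.5573 -0.1971  0.105 ] tool x,y 0.0258 0.0613
block [ 0.6055 -0.2074  0.105 ] tool x,y 0.0244 0.1106
block [ 0.5498 -0.2466  0.105 ] tool x,y -0.0242 0.0629
t 18.55 p [ 0.4927 -0.2119  0.1381] yaw -10.35 z [ 1.e-03 -7.e-04 -1.e+00] F [ 0.22 -0.04 -0.47] open 0.152
```

>>> drive_tool(deltas=[{"slide": [0, 0.02, 0.1], "delta_rot": [0, 0, 0], "hand": 0}, {"slide": [0, 0, 0.2], "delta_rot": [0, 0, 0], "hand": 0}, {"slide": [0, 0, 0.15], "delta_rot": [0, 0, 0], "hand": 0}, {"slide": [0, 0, 0.1], "delta_rot": [0, 0, 0], "hand": 0}, {"slide": [0, 0, 0.05], "delta_rot": [0, 0, 0], "hand": 0}])

```text
time_s: 19.18
eef_pos: [0.493, -0.2117, 0.1067]
eef_rot: [-0.0, 0.768, 0.64, -0.0]
wrist_force: [-0.3, 0.4, -0.0]
opening: 0.153
```

Run:
```python
from plan import *
from h import *
st()
d=ctrl.camera('wrist');crop(d['frame'],240,150,400,290,5,'pics/w12.png')
```

```text
t 19.18 p [ 0.493  -0.2117  0.1067] yaw -10.37 z [-6.e-04  5.e-04 -1.e+00] F [-0.31  0.37 -0.03] open 0.153
```

View pics/w12.png

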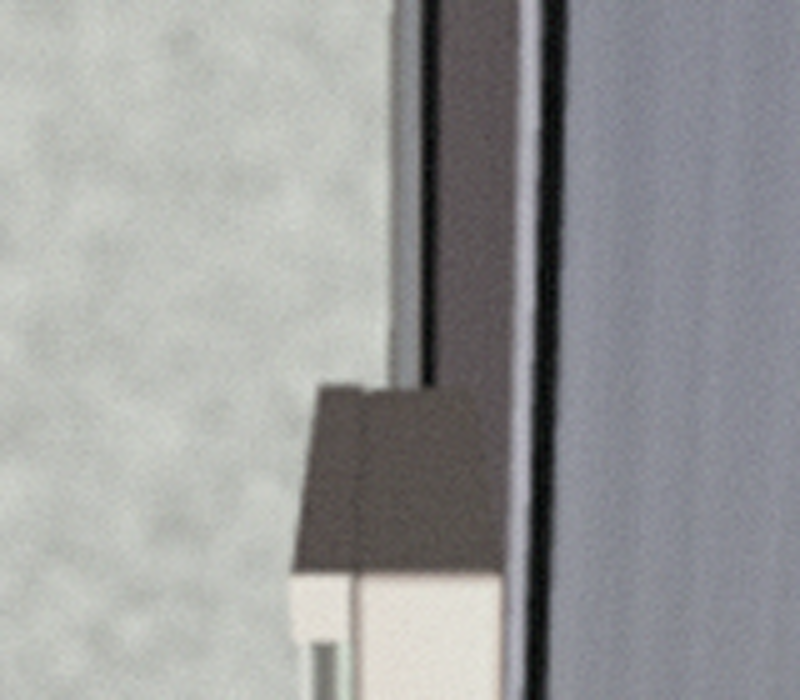

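>>> drive_tool(deltas=[{"slide": [0, 0, 0.08], "delta_rot": [0, 0, 0], "hand": 0}, {"slide": [0, 0, 0.08], "delta_rot": [0, 0, 0], "hand": 0}, {"slide": [0, 0, 0.08], "delta_rot": [0, 0, 0], "hand": 0}, {"slide": [0, 0, 0.06], "delta_rot": [0, 0, 0], "hand": 0}, {"slide": [0, 0, 0], "delta_rot": [0, 0, 0], "hand": 0}])

```text
time_s: 19.85
eef_pos: [0.4925, -0.2115, 0.0914]
eef_rot: [-0.001, 0.768, 0.64, -0.0]
wrist_force: [-3.0, 0.6, -2.4]
opening: 0.154
```

>>> drive_tool(deltas=[{"slide": [0, 0, 0.05], "delta_rot": [0, 0, 0], "hand": 0}, {"slide": [0, 0, 0.04], "delta_rot": [0, 0, 0], "hand": 0}, {"slide": [0, 0, 0.03], "delta_rot": [0, 0, 0], "hand": 0}, {"slide": [0, 0, 0], "delta_rot": [0, 0, 0], "hand": 0}, {"slide": [0, 0, 0], "delta_rot": [0, 0, 0], "hand": 0}])

```text
time_s: 20.48
eef_pos: [0.4932, -0.2119, 0.0862]
eef_rot: [0.0, 0.768, 0.64, 0.0]
wrist_force: [-3.5, 0.8, 0.8]
opening: 0.155
```

Run:
```python
from plan import *
from h import *
st()
d=ctrl.camera('wrist');cv2.imwrite('pics/w13.png',d['frame'][:,:,::-1]);st()
```

```text
t 20.48 p [ 0.4932 -0.2119  0.0862] yaw -10.37 z [ 0. -0. -1.] F [-3.46  0.84  0.76] open 0.155
t 20.52 p [ 0.4932 -0.2119  0.0862] yaw -10.37 z [-0.e+00  1.e-04 -1.e+00] F [-4.57  1.38  0.73] open 0.152
```

View pics/w13.png

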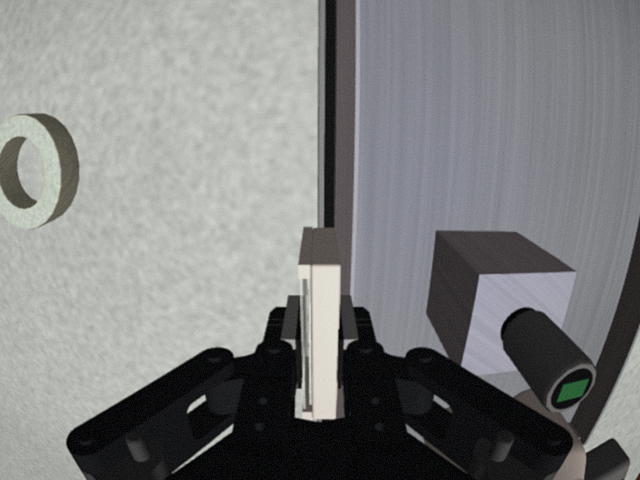

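>>> drive_tool(deltas=[{"slide": [0, 0, 0.02], "delta_rot": [0, 0, 0], "hand": 0}, {"slide": [0, 0, 0.02], "delta_rot": [0, 0, 0], "hand": 0}, {"slide": [0, 0, 0], "delta_rot": [0, 0, 0], "hand": 0}, {"slide": [0, 0, 0], "delta_rot": [0, 0, 0], "hand": 0}, {"slide": [0, 0, 0], "delta_rot": [0, 0, 0], "hand": 0}])

```text
time_s: 21.15
eef_pos: [0.4934, -0.212, 0.0859]
eef_rot: [0.0, 0.768, 0.64, -0.0]
wrist_force: [-7.6, 3.1, 15.1]
opening: 0.154
```

>>> drive_tool(deltas=[{"slide": [0, 0, 0.01], "delta_rot": [0, 0, 0], "hand": 0}, {"slide": [0, 0, 0], "delta_rot": [0, 0, 0], "hand": 0}, {"slide": [0, 0, 0], "delta_rot": [0, 0, 0], "hand": 0}, {"slide": [0, 0, 0], "delta_rot": [0, 0, 0], "hand": 0}, {"slide": [0, 0, 0], "delta_rot": [0, 0, 0], "hand": 0}])

```text
time_s: 21.78
eef_pos: [0.4935, -0.212, 0.0859]
eef_rot: [0.0, 0.768, 0.64, -0.0]
wrist_force: [-9.6, 5.6, 16.5]
opening: 0.152
```

Run:
```python
from plan import *
from h import *
st()
d=ctrl.camera('scene');crop(d['frame'],100,130,360,330,3,'pics/s14.png')
d=ctrl.camera('wrist');cv2.imwrite('pics/w14.png',d['frame'][:,:,::-1]);st();print(ctrl.get_obs()['dq'].round(4))
```

```text
t 21.77 p [ 0.4935 -0.212   0.0859] yaw -10.35 z [ 1.e-04 -4.e-04 -1.e+00] F [-9.57  5.58 16.46] open 0.152
t 21.88 p [ 0.4935 -0.212   0.0859] yaw -10.35 z [ 1.e-04 -4.e-04 -1.e+00] F [-10.     4.23  18.09] open 0.156
[ 0.0005  0.0004 -0.0006 -0.0024 -0.0012  0.0017]
```

View pics/s14.png

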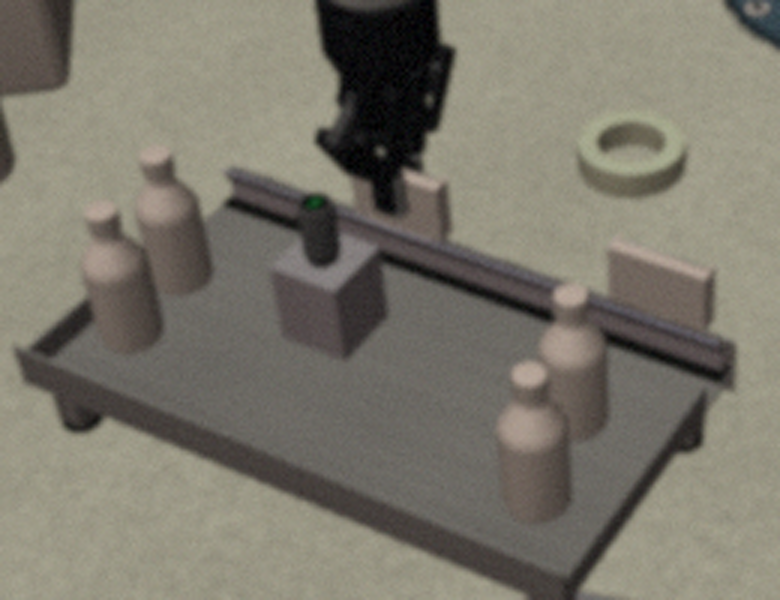

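View pics/w14.png

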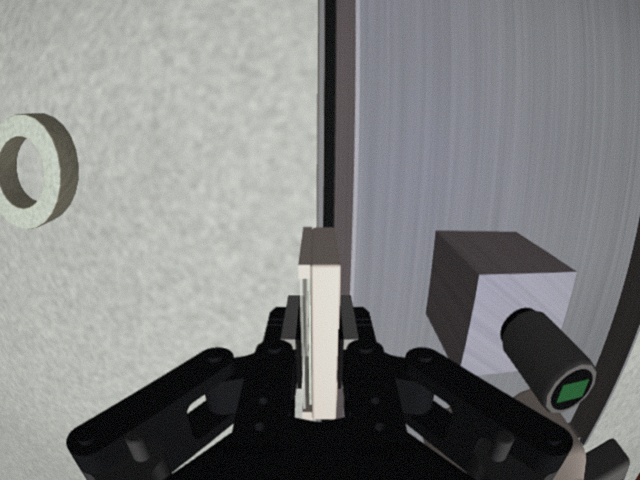

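Run:
```python
from plan import *
print(ctrl.hand_in());st()
```

```text
the job is handed in; nothing more can be done
None
the job is handed in; nothing more can be done
```

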